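# Eject a bush into the polishing pot and stir it in

### The job

Push the mould's spring ejector fully in so that the steel bush drops into the pot of polishing beads, and let the slide spring back. Then take the wooden stick from its sloping rest, feel with its foot for the pot's floor without pressing hard, and stir along the floor until all the beads, or all but one, have clearly left the places where they lay. Keep the bush and all beads in the pot, lay the stick back home in its rest, and leave the brush, hammer and jar alone.

Things in the scene. Friction and masses are not known exactly. Their poses are not given: they have to be found in the camera images.
- pot: open aluminium pot fixed on a base plate; 140 mm outer, 132 mm inner diameter, 75 mm tall. Origin: centre of its underside, 10 mm above the bench; inner floor 6 mm, rim 75 mm above the origin. Its y axis points to the mould beside it, whose steel lip reaches 10 mm in over the pot's mouth, 10 mm above the rim; the mould rises to 141 mm above the bench
- ejector_pad (a point): middle of the outer face of the black push plate of the mould's spring ejector (plate 46 mm wide, 46 mm tall, 10 mm thick, upright, on a rod with a spring). The point lies 218 mm from the pot's axis along the pot's +y, about 111 mm above the bench. Push it towards the pot, along the pot's -y
- ejector (a joint): travel of the ejector slide in m: 0 out (rest), 0.052 pushed fully in. Its spring takes about 4 N at the start and 10 N at the end and brings the slide back when let go
- bush: small flanged steel bush, 24 mm tall, 24 mm diameter with a 30 mm flange at its foot, held under two lips in the mould's channel beside the pot. Origin: centre of the flange's underside. Pushing the ejector fully in shoves it out over the lip and into the pot
- stick: wooden stirring stick, 210 mm long; handle 18 by 18 mm square, foot (the first 55 mm) round, 18 mm in diameter. Origin: centre of the foot's end face; its z axis runs along the stick to the handle's end. It lies in the rest sloping at 45 degrees, handle up and towards the robot, foot down and away; 127 mm from the foot up lie in the trough, the upper part is free on all sides
- rest: fixed sloping rest for the stick: a 32 mm wide aluminium trough, side walls 5 mm thick that end level with the stick's upper face, with an end stop at its lower end, on a 200 by 90 mm base plate. Origin: centre of the base plate's underside; x points (level) from the handle's side to the foot's side. The trough descends at 45 degrees along +x
- rest_seat (a point): where the foot's end centre (the stick's origin) lies when the stick is home against the end stop of the rest: 60 mm along the rest's x, 30 mm above the bench
- brush: bystander: paint brush lying on the bench
- hammer: bystander: hammer lying on the bench
- jar: bystander: amber jar, 56 mm diameter, 75 mm tall
- bead0: white ceramic polishing bead, a stubby cylinder 24 mm in diameter and 22 mm tall, at first standing on the pot's floor. Origin: its centre
- bead1: white ceramic polishing bead, a stubby cylinder 24 mm in diameter and 22 mm tall, at first standing on the pot's floor. Origin: its centre
- bead2: white ceramic polishing bead, a stubby cylinder 24 mm in diameter and 22 mm tall, at first standing on the pot's floor. Origin: its centre
- bead3: white ceramic polishing bead, a stubby cylinder 24 mm in diameter and 22 mm tall, at first standing on the pot's floor. Origin: its centre
- bead4: white ceramic polishing bead, a stubby cylinder 24 mm in diameter and 22 mm tall, at first standing on the pot's floor. Origin: its centre
- bead5: white ceramic polishing bead, a stubby cylinder 24 mm in diameter and 22 mm tall, at first standing on the pot's floor. Origin: its centre
- bead6: white ceramic polishing bead, a stubby cylinder 24 mm in diameter and 22 mm tall, at first standing on the pot's floor. Origin: its centre
- bead7: white ceramic polishing bead, a stubby cylinder 24 mm in diameter and 22 mm tall, at first standing on the pot's floor. Origin: its centre

How it is judged:
On the way, in this order (a step that is already met when the one before it is completed fails the run):
1. the ejector slide is pushed fully in (at least 46 mm) (value of joint ejector above 0.046 m), for 0.05 s.
2. the bush is in the pot and the slide has sprung back (under 5 mm) (horizontal distance between bush and pot below 0.066 m and z of bush in the frame of pot below 0.065 m and value of joint ejector below 0.005 m), for 0.1 s.
3. the held stick's foot touches the pot's floor: contact of stick and pot above 1 N with the foot's end at most 6 mm above the floor (horizontal distance between stick and pot below 0.066 m and z of stick in the frame of pot below 0.022 m and contact force between the fingers and stick above 1 N and z of stick in the frame of pot below 0.012 m and contact force between stick and pot above 1 N), for 0.1 s.
4. stirred: of beads 0 to 3 and of beads 4 to 7 all but one at most are more than 12 mm from where they lay at the start, the held stick's foot still being within 16 mm of the floor (horizontal distance between stick and pot below 0.066 m and z of stick in the frame of pot below 0.022 m and contact force between the fingers and stick above 1 N and (distance of each of bead1, bead2, bead3 from where it was at the start of the episode above 0.012 m or distance of each of bead0, bead2, bead3 from where it was at the start of the episode above 0.012 m or distance of each of bead0, bead1, bead3 from where it was at the start of the episode above 0.012 m or distance of each of bead0, bead1, bead2 from where it was at the start of the episode above 0.012 m) and (distance of each of bead5, bead6, bead7 from where it was at the start of the episode above 0.012 m or distance of each of bead4, bead6, bead7 from where it was at the start of the episode above 0.012 m or distance of each of bead4, bead5, bead7 from where it was at the start of the episode above 0.012 m or distance of each of bead4, bead5, bead6 from where it was at the start of the episode above 0.012 m)), for 0.1 s.
At the end, for the whole second after the job is handed in: the stick lies at rest in the rest's trough, sloping 45 degrees (within about 9 degrees), its foot within 30 mm of the seat and released; the bush and all eight beads are in the pot, below its rim; the ejector slide is out (under 5 mm) (all of step 2 and distance between stick and rest_seat below 0.03 m and y of stick in the frame of rest_seat between -0.02 and 0.02 m and angle between stick's own z axis and vertical between 0.62 and 0.95 rad and contact force between stick and rest above 0.1 N and linear speed of stick below 0.02 m/s and horizontal distance between each of bead0, bead1, bead2, bead3, bead4, bead5, bead6, bead7 and pot below 0.066 m and z of each of bead0, bead1, bead2, bead3, bead4, bead5, bead6, bead7 in the frame of pot below 0.065 m); the robot touches nothing.
It fails at once if the stick presses on the pot with more than 50 N (contact force between stick and pot above 50 N).
It fails at once if the brush is moved by more than 20 mm (distance of brush from where it was at the start of the episode above 0.02 m).
It fails at once if the hammer is moved by more than 20 mm (distance of hammer from where it was at the start of the episode above 0.02 m).
It fails at once if the jar is moved by more than 20 mm (distance of jar from where it was at the start of the episode above 0.02 m).
It also fails if it takes over 72 s, if anything falls off the work surface, if the arm or the gripper's body presses on something with over 40 N, if the wrist force passes 120 N, or if a joint passes its speed limit or range.

### The arm

A 6-joint arm with a two-finger parallel gripper is mounted at the origin on the work surface. World frame = base frame: x ahead of the robot, y to its left, z up, the work surface at z = 0. Lengths are in m, angles in rad, forces in N, time in s.
With the tool pointing down it reaches from about 0.425 to 0.925 m from the base axis. Payload 12.5 kg.
Tool frame: the origin (TCP) lies between the finger pads; the fingertips stand 25 mm ahead of it and the grasp point (between the pads) lies 6 mm ahead of it; z points along the fingers, y is the direction in which the jaws open and shut (so a half turn about z gives the same grasp; the last joint's range is limited). The gripper opens to 85 mm and grips with 20 to 120 N. Pads are 22 mm wide; open, the fingers measure 114 mm over their backs; the gripper's body (76 mm by 85 mm) begins 54 mm behind the grasp point. The pads swing forward as they close: fully open they stand 13 mm farther back than shut.
Start: joints at [-1.426, 0.491, 1.559, -0, 1.092, -0.106], TCP at [0.155, -0.605, 0.22] pointing down, gripper open.
Joint ranges: [-3.1, 3.1], [-0.84, 2.19], [0.05, 2.79], [-1.13, 4.28], [0.06, 2.93], [-2.69, 2.69]. Speed limits (rad/s): [2.22, 2.22, 2.79, 3.14, 3.14, 3.14].

### API

Orientations are given as a 3x3 rotation matrix whose columns are the frame's x, y, z axes.
In Python, from cell import r, read_camera gives the robot as it stands.
- The arm moves only by the tool send_rows, never from a script. Its argument "rows" is one flat list of numbers, 4 for each row, row after row: the shift along the tool's x, y, z in units of 30 mm (1.0 is 30 mm), then the turn about the tool's z in units of 8 degrees (1.0 is 8 degrees). In form: [dx, dy, dz, roll, dx, dy, dz, roll, ...]. A call has 1 to 12 rows; each row is the pose to reach, as a shift and turn from the pose commanded when the call began, along the tool's axes at that moment; what a row does not reach only later rows make up. A row lasts 1/10 s, in which the tool goes at most 50 mm and 8.59 degrees, less where a joint would pass 70% of its speed; a pose out of reach is approached as far as the arm can. A call with a gripper value outside its range is refused whole. "grip" is the finger opening in mm, from 0 to 85.4, set as the call begins (left out, the last holds). The fingers move at their own pace and stop on an object; "newtons" is the grip in N (left out, the last holds). Time passes only in rows, so rows that repeat a pose let the fingers close. It gives the time, the measured TCP pose, the force and the opening at its end, in the units of the state.
- r.read_state(): the state, without advancing time (a new reading comes with each control period).
- read_camera(name): name is "scene" or "top" or "wrist"; returns a dict with "image" (480x640x3 uint8, red, green, blue), "fx", "fy", "cx", "cy" (pixels), "extrinsics" (4x4, takes a point from camera to world coordinates); the wrist camera has in their place "T_tool_cam" (4x4, takes a point from camera to tool coordinates, whose origin is the TCP and whose axes are the flange's). Camera axes: x right, y down, z forward; pixel columns grow to the right and rows downward; lengths in m; the calibration is good to about 2 mm. A picture is of the moment at which its call begins: read the wrist's pose just before it. There is no depth.
- r.sign_off(): hands the job in, once; it reports no verdict.
The state is a dict: "clock": time; "qpos": joint angles; "joint_vel": joint speeds; "joint_efforts": joint torques, N m; "position": TCP position; "tcp_rot": TCP orientation; "contact_force": force on the tool from outside, world axes, zero at the start; "wrist_torque": the same for the moment, N m; "width": finger opening in m.
Only numpy, scipy, OpenCV 4.12 (cv2) and the standard library are available. Lean on these libraries where they do the work, as an engineer would, in place of code of your own. Each camera call takes 0.05 s, during which the arm holds its last target. There are 200 camera calls.

## Working session

There is one attempt and no reset: what is moved stays moved. The work goes in short steps, Python scripts to look and compute and a tool call to move; the robot and the scene stay as the last step left them, time stands still between calls to the robot, and variables do not carry over. Pictures are saved under pics/ and viewed, about 8 in all and at most 12, crops included, and the job is handed in when it is done.

Besides the shell and the picture viewer there is one more tool, called after "Call:" by a JSON object that holds its "name" and its "arguments". send_rows: Moves the arm, as the interface text tells. Its arguments: {"type":"object","properties":{"rows":{"type":"array","items":{"type":"number"}},"grip":{"type":"number"},"newtons":{"type":"number"}},"required":["rows"]}

```bash
ls && mkdir -p pics && python3 - <<'E'
from cell import r, read_camera
import cv2, numpy as np
np.set_printoptions(precision=4,suppress=True)
s=r.read_state(); print(s['clock'],s['position'],s['tcp_rot'],s['width'])
for n in ['scene','top']:
    c=read_camera(n); cv2.imwrite(f'pics/{n}0.png',c['image'][:,:,::-1]); print(n,c['fx'],c['fy'],c['cx'],c['cy'],c['extrinsics'])
c=read_camera('wrist');print(c['T_tool_cam'])
E
```

```text
pics
0.0 [ 0.1551 -0.6052  0.2194] [[ 0.9687  0.2482 -0.0002]
 [ 0.2482 -0.9687  0.0011]
 [ 0.0001 -0.0011 -1.    ]] 0.08501753943880129
scene 494.0202519164435 494.0202519164435 316.31896801794284 237.17658349963938 [[-0.5189  0.6855 -0.5107  1.1901]
 [ 0.8548  0.4118 -0.3158  0.4253]
 [-0.0062 -0.6004 -0.7997  1.0474]
 [ 0.      0.      0.      1.    ]]
top 537.0244209584773 537.0244209584773 323.4363920898146 239.3340748870143 [[ 0.0249 -0.9823  0.1854  0.3886]
 [-0.9996 -0.0227  0.0139  0.0515]
 [-0.0094 -0.1857 -0.9826  1.1214]
 [ 0.      0.      0.      1.    ]]
[[ 0.0005 -0.9546 -0.2978  0.0755]
 [ 1.      0.0008 -0.0008  0.0014]
 [ 0.001  -0.2978  0.9546 -0.1533]
 [ 0.      0.      0.      1.    ]]
```

View pics/top0.png

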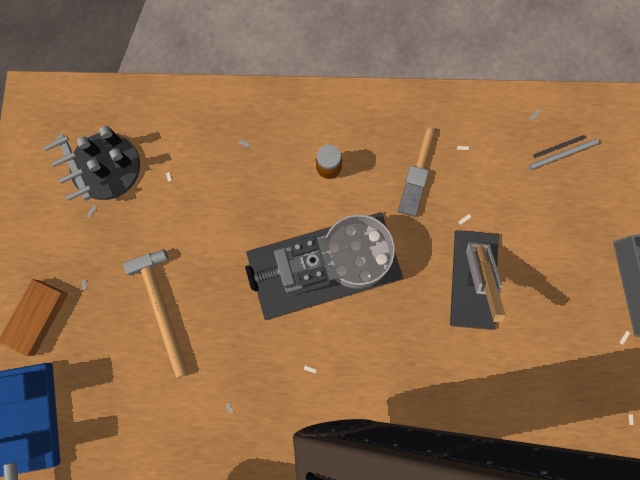

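View pics/scene0.png

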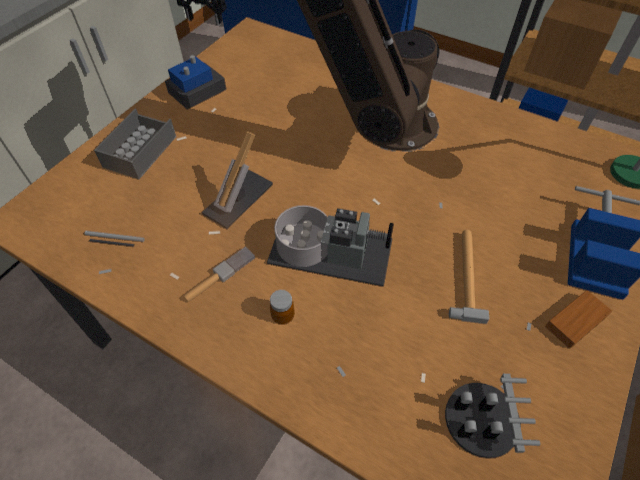

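Top: pot rim centred about (360,250), push plate about (252,277), rest at (477,280) with handle end (500,318). Scene: pot at (302,235), plate (390,235), stick (238,170).

```bash
cat > h.py <<'E'
import numpy as np, cv2
from cell import r, read_camera
np.set_printoptions(precision=4,suppress=True)
def ray(c,uv,E=None):
    E=c['extrinsics'] if E is None else E
    d=np.array([(uv[0]-c['cx'])/c['fx'],(uv[1]-c['cy'])/c['fy'],1.0]); return E[:3,3],E[:3,:3]@d
def onz(c,uv,z,E=None):
    o,d=ray(c,uv,E); return o+d*(z-o[2])/d[2]
def proj(c,P,E=None):
    E=c['extrinsics'] if E is None else E
    q=np.linalg.inv(E)@np.append(P,1); return np.array([c['fx']*q[0]/q[2]+c['cx'],c['fy']*q[1]/q[2]+c['cy']])
def tri(rs):
    A=np.zeros((3,3));b=np.zeros(3)
    for o,d in rs:
        d=d/np.linalg.norm(d);M=np.eye(3)-np.outer(d,d);A+=M;b+=M@o
    return np.linalg.solve(A,b)
def wrist():
    s=r.read_state(); c=read_camera('wrist'); T=np.eye(4);T[:3,:3]=s['tcp_rot'];T[:3,3]=s['position']
    return c,T@c['T_tool_cam'],s
E
python3 - <<'E'
from h import *
t=cv2.imread('pics/top0.png'); s=cv2.imread('pics/scene0.png')
a=cv2.resize(t[205:325,235:405],None,fx=3,fy=3,interpolation=cv2.INTER_CUBIC)  #510x360
b=cv2.resize(t[222:337,440:510],None,fx=3,fy=3,interpolation=cv2.INTER_CUBIC)  #210x345
c=cv2.resize(s[120:290,195:400],None,fx=3,fy=3,interpolation=cv2.INTER_CUBIC) #615x510
o=np.zeros((360,740,3),np.uint8);o[:,:510]=a;o[:345,525:735]=b
cv2.imwrite('pics/a.png',o);cv2.imwrite('pics/b.png',c)
E
```

```text
(no output)
```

View pics/a.png

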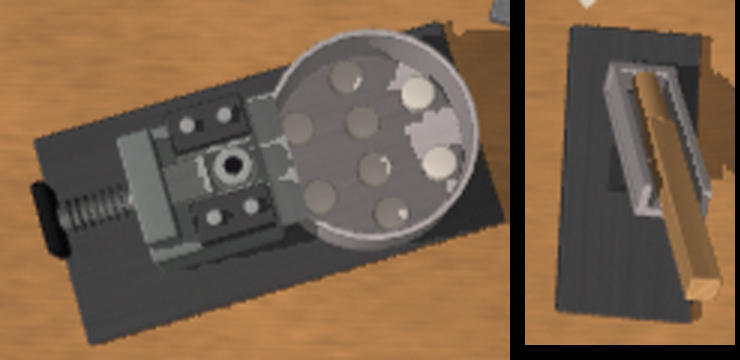

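View pics/b.png

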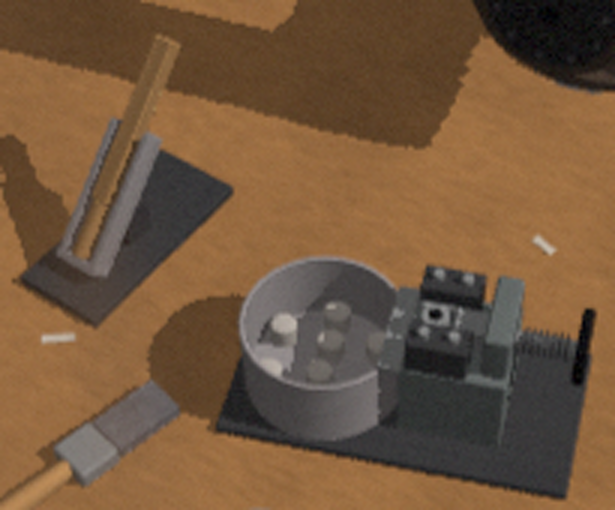

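```bash
cat > m.py <<'E'
from h import *
t=read_camera('top'); s=read_camera('scene')
A=lambda x,y:(235+x/3,205+y/3); B=lambda x,y:(440+(x-525)/3,222+y/3); C=lambda x,y:(195+x/3,120+y/3)
# rim from top via circle fit
pot=onz(t,A(377,134),.085);print('pot',pot)
k=[onz(t,A(*p),.010)[:2] for p in [(35,140),(445,22),(505,222),(90,345)]]
print('base',k, [np.linalg.norm(k[i]-k[(i+1)%4]) for i in range(4)])
ax=(k[0]-k[1]+k[3]-k[2]);ax/=np.linalg.norm(ax);print('axis y',ax)
print('pad pred',pot[:2]+.218*ax,'plate mid seen',onz(t,A(51,219),.134), 'bush ',onz(t,A(233,166),.125))
k=[onz(t,B(*p),.010)[:2] for p in [(570,25),(702,35),(692,322),(555,310)]]
print('rest',k,[np.linalg.norm(k[i]-k[(i+1)%4]) for i in range(4)],np.mean(k,0))
rx=(k[0]-k[3]+k[1]-k[2]);rx/=np.linalg.norm(rx);print('rest x',rx)
h=onz(t,B(705,288),.1785);print('handle end',h,'pred',np.mean(k,0)-.0885*rx)
print('pot scene rim', onz(s,C(322,322),.085), 'plate', onz(s,C(585,345),.111))
E
python3 m.py
```

```text
pot [ 0.5653 -0.0071  0.085 ]
base [array([0.5683, 0.2278]), array([ 0.6596, -0.0585]), array([ 0.5185, -0.1005]), array([0.4273, 0.1828])] [np.float64(0.30050768720806087), np.float64(0.14729897207260842), np.float64(0.2976719845407984), np.float64(0.14794281536964873)]
axis y [-0.3051  0.9523]
pad pred [0.4988 0.2005] plate mid seen [0.4992 0.1957 0.134 ] bush  [0.5361 0.0848 0.125 ]
rest [array([ 0.6241, -0.2095]), array([ 0.619 , -0.3017]), array([ 0.4201, -0.2879]), array([ 0.4258, -0.1953])] [np.float64(0.09232345228660356), np.float64(0.1994278443037855), np.float64(0.0927564018572656), np.float64(0.19873865920136924)] [ 0.5222 -0.2486]
rest x [ 0.9975 -0.0705]
handle end [ 0.4349 -0.2446  0.1785] pred [ 0.434  -0.2424]
pot scene rim [ 0.5674 -0.0002  0.085 ] plate [0.4965 0.2022 0.111 ]
```

```bash
cat >> h.py <<'E'
def to(P,roll_deg=0):
    s=r.read_state(); d=s['tcp_rot'].T@(np.array(P)-s['position']) if not isinstance(s['tcp_rot'],list) else np.array(s['tcp_rot']).T@(np.array(P)-np.array(s['position']))
    return np.round(np.append(d/.03,roll_deg/8),3)
E
python3 - <<'E'
from h import *
for P in [(.5,-.45,.27),(.62,-.1,.28),(.486,.237,.28),(.486,.237,.125)]: print(to(P))
E
```

```text
[12.422 -2.164 -1.674  0.   ]
[ 19.192 -12.473  -2.001   0.   ]
[ 17.652 -24.464  -1.995   0.   ]
[ 17.652 -24.461   3.172   0.   ]
```

Call:
{"name": "send_rows", "arguments": {"rows": [12.4,-2.2,-1.7,-0.425,12.4,-2.2,-1.7,-0.425,12.4,-2.2,-1.7,-0.425,12.4,-2.2,-1.7,-0.425,12.4,-2.2,-1.7,-0.425,12.4,-2.2,-1.7,-0.425,12.4,-2.2,-1.7,-0.425,19.2,-12.5,-2,-0.425,19.2,-12.5,-2,-0.425,19.2,-12.5,-2,-0.425,19.2,-12.5,-2,-0.425,19.2,-12.5,-2,-0.425], "grip": 0, "newtons": 40}}

```text
clock: 1.45
position: [0.5663, -0.2289, 0.2753]
tcp_rot: [[0.952, 0.305, 0.0], [0.305, -0.952, -0.0], [-0.0, 0.0, -1.0]]
contact_force: [0.9, -0.5, -0.2]
width: 0.0
```

```bash
python3 - <<'E'
from h import *
s=r.read_state();print(s['clock'],s['position'],s['tcp_rot'],s['width'],s['qpos'],s['contact_force'])
for P in [(.62,-.1,.28),(.486,.237,.28),(.486,.237,.125)]: print(to(P))
E
```

```text
1.45 [ 0.5663 -0.2289  0.2753] [[ 0.9523  0.3051  0.    ]
 [ 0.3051 -0.9523 -0.0001]
 [-0.      0.0001 -1.    ]] 1.2270913925344178e-05 [-0.4922  0.4221  1.5224 -0.0001  1.197   0.7686] [ 0.9174 -0.5309 -0.2496]
[ 3.014 -3.547 -0.157  0.   ]
[  2.188 -15.608  -0.158   0.   ]
[  2.188 -15.608   5.009   0.   ]
```

Call:
{"name": "send_rows", "arguments": {"rows": [3,-3.5,-0.2,0,3,-3.5,-0.2,0,3,-3.5,-0.2,0,2.2,-15.6,-0.2,0,2.2,-15.6,-0.2,0,2.2,-15.6,-0.2,0,2.2,-15.6,-0.2,0,2.2,-15.6,-0.2,0,2.2,-15.6,-0.2,0,2.2,-15.6,-0.2,0,2.2,-15.6,-0.2,0]}}

```text
clock: 2.55
position: [0.484, 0.2383, 0.2813]
tcp_rot: [[0.951, 0.308, -0.0], [0.308, -0.951, 0.0], [-0.0, -0.001, -1.0]]
contact_force: [-0.1, -0.9, 0.2]
width: -0.0003
```

```bash
python3 - <<'E'
from h import *
c,E,s=wrist();print(s['clock'],s['position'])
for P in [(.486,.237,.28),(.486,.237,.125)]: print(to(P))
cv2.imwrite('pics/w1.png',c['image'][:,:,::-1])
for P in [(.498,.199,.134),(.5653,-.0071,.085)]: print(proj(c,P,E))
E
```

```text
2.55 [0.484  0.2383 0.2813]
[0.044 0.059 0.042 0.   ]
[0.044 0.062 5.209 0.   ]
[371.6716 221.5235]
[591.6409 208.9506]
```

View pics/w1.png

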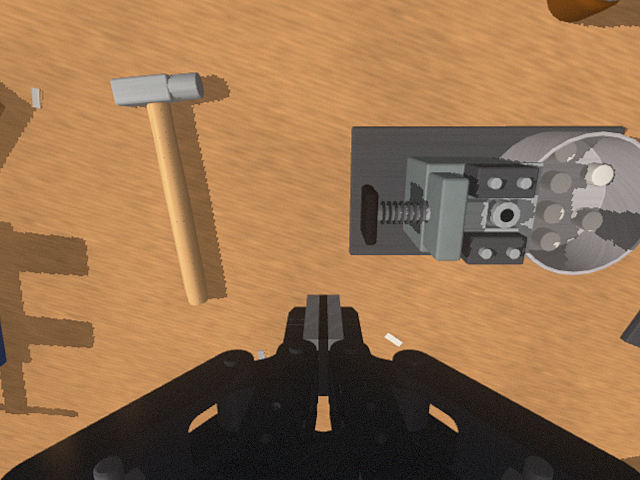

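The wrist view shows the plate at cols 362–378, row ~215, which is within 3 mm of the prediction. The hammer is clear. Descend behind the plate.

Call:
{"name": "send_rows", "arguments": {"rows": [0.1,0,2,-0.02,0.1,0,4,-0.02,0.1,0,5.2,-0.02,0.1,0,5.2,-0.02,0.1,0,5.2,-0.02,0.1,0.5,5.2,-0.02,0.1,0.7,5.2,-0.02,0.1,0.8,5.2,-0.02,0.1,0.9,5.2,-0.02,0.1,1.0,5.2,-0.02,0.1,1.1,5.2,-0.02]}}

```text
clock: 3.7
position: [0.499, 0.2043, 0.1254]
tcp_rot: [[0.951, 0.308, 0.0], [0.308, -0.951, 0.0], [0.0, 0.0, -1.0]]
contact_force: [0.2, -0.2, -0.3]
width: 0.0
```

```bash
python3 - <<'E'
from h import *
s=r.read_state();print(s['clock'],s['position'],s['tcp_rot'],s['contact_force'],(s['position']-np.array([.5653,-.0071,0]))[:2]@np.array([-.3051,.9523]))
E
```

```text
3.7 [0.499  0.2043 0.1254] [[ 0.9514  0.308   0.0003]
 [ 0.308  -0.9514  0.    ]
 [ 0.0003  0.0001 -1.    ]] [ 0.22   -0.1685 -0.3442] 0.221511264311988
```

Call:
{"name": "send_rows", "arguments": {"rows": [0,0.1,0,0,0,0.2,0,0,0,0.3,0,0,0,0.4,0,0,0,0.5,0,0]}}

```text
clock: 4.2
position: [0.5036, 0.1899, 0.1251]
tcp_rot: [[0.951, 0.308, -0.0], [0.308, -0.951, -0.0], [-0.0, 0.0, -1.0]]
contact_force: [-0.5, -0.9, 0.5]
width: -0.0001
```

Call:
{"name": "send_rows", "arguments": {"rows": [0,0.1,0,0,0,0.2,0,0,0,0.3,0,0]}}

```text
clock: 4.5
position: [0.5063, 0.1813, 0.1252]
tcp_rot: [[0.951, 0.308, -0.0], [0.308, -0.951, -0.0], [-0.0, 0.0, -1.0]]
contact_force: [0.4, -0.0, 0.4]
width: 0.0002
```

```bash
python3 - <<'E'
from h import *
c,E,s=wrist();print(s['clock'],s['position'],s['contact_force'])
sc=read_camera('scene')['image'][:,:,::-1]
o=np.zeros((480,800,3),np.uint8)
o[:,:400]=c['image'][:,150:550,::-1]; o[:,400:]=cv2.resize(sc[170:290,300:400],(400,480),interpolation=cv2.INTER_CUBIC)
cv2.imwrite('pics/w2.png',o)
E
```

```text
4.5 [0.5063 0.1813 0.1252] [ 0.3531 -0.0349  0.4041]
```

View pics/w2.png

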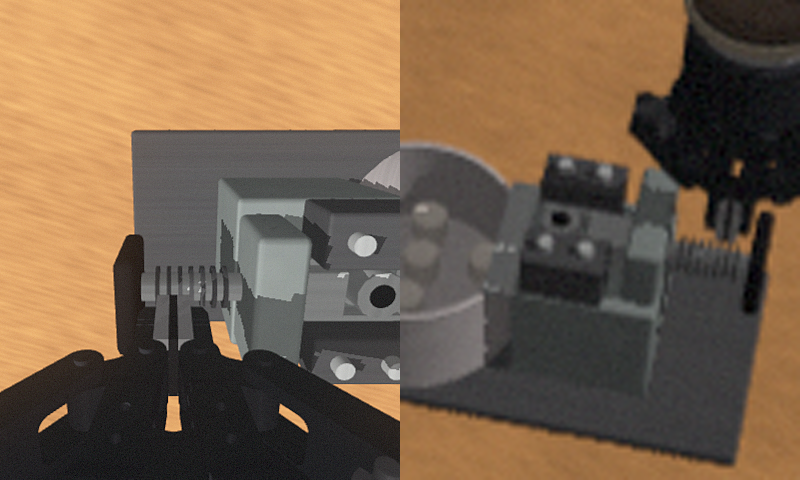

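Left half (wrist, cols offset 150): the fingers stand between plate (265–293) and mould, spring uncompressed. Right half (scene) agrees: the fingertips are inside the plate without any force, so I check the geometry by projection.

```bash
python3 - <<'E'
from h import *
c,E,s=wrist();sc=read_camera('scene');print(c['fx'],c['cx'],c['cy'])
T=np.eye(4);T[:3,:3]=s['tcp_rot'];T[:3,3]=s['position']
for z in (0,.006,.025):
  for x in (-.011,.011):
    P=(T@[x,0,z,1])[:3];print('tool',x,z,'wrist',proj(c,P,E),'scene',proj(sc,P))
pad=np.array([.498,.199]);a=np.array([-.3051,.9523]);b=np.array([.9523,.3051])
for w in (-.023,.023):
  for z in (.088,.134):
    P=np.append(pad+w*b,z);print('plate',w,z,'wrist',proj(c,P,E),'scene',proj(sc,P))
E
```

```text
370.878115365037 322.8439013276336 243.81181603869746
tool -0.011 0 wrist [320.1845 323.2945] scene [381.5024 226.9755]
tool 0.011 0 wrist [320.1056 279.3943] scene [380.0563 234.1778]
tool -0.011 0.006 wrist [320.2832 317.0093] scene [381.2514 228.5317]
tool 0.011 0.006 wrist [320.2107 274.3366] scene [379.8085 235.7215]
tool -0.011 0.025 wrist [320.5577 299.5296] scene [380.4699 233.3771]
tool 0.011 0.025 wrist [320.5016 260.3384] scene [379.0371 240.5269]
plate -0.023 0.088 wrist [286.4849 313.2018] scene [388.8593 233.2427]
plate -0.023 0.134 wrist [276.8918 361.5649] scene [391.0227 221.4448]
plate 0.023 0.088 wrist [284.2382 235.8486] scene [386.0092 248.1619]
plate 0.023 0.134 wrist [273.1546 266.4951] scene [388.1316 236.5678]
```

Call:
{"name": "send_rows", "arguments": {"rows": [0,0,-1.5,0,0,0,-2.7,0,0,0,-2.7,0,0.2,-1,-2.7,0,0.25,-2.1,-2.7,0,0.25,-2.1,-2.7,0,0.25,-2.1,-1,0,0.25,-2.1,0.5,0,0.25,-2.1,0.5,0,0.25,-2.1,0.5,0,0.25,-1.6,0.5,0,0.25,-1.2,0.5,0]}}

```text
clock: 5.9
position: [0.5035, 0.2174, 0.1122]
tcp_rot: [[0.951, 0.308, 0.003], [0.308, -0.951, 0.001], [0.003, 0.0, -1.0]]
contact_force: [-0.3, 5.1, 1.3]
width: -0.0002
```

Call:
{"name": "send_rows", "arguments": {"rows": [0,0.15,0,0,0,0.15,0,0]}}

```text
clock: 6.1
position: [0.5048, 0.2132, 0.1117]
tcp_rot: [[0.952, 0.306, 0.003], [0.306, -0.952, 0.001], [0.003, -0.0, -1.0]]
contact_force: [-0.3, 3.5, 5.9]
width: -0.0002
```

Call:
{"name": "send_rows", "arguments": {"rows": [0,0.15,0,0,0,0.15,0,0]}}

```text
clock: 6.3
position: [0.5057, 0.2094, 0.1111]
tcp_rot: [[0.952, 0.307, 0.002], [0.307, -0.952, 0.001], [0.002, -0.0, -1.0]]
contact_force: [-0.1, 5.1, 3.0]
width: -0.0
```

Call:
{"name": "send_rows", "arguments": {"rows": [0,0.15,0,0,0,0.15,0,0]}}

```text
clock: 6.5
position: [0.5068, 0.2053, 0.1108]
tcp_rot: [[0.952, 0.308, 0.001], [0.308, -0.952, 0.0], [0.001, -0.0, -1.0]]
contact_force: [-1.1, 5.4, 3.5]
width: -0.0001
```

Call:
{"name": "send_rows", "arguments": {"rows": [0,0.1,0.1,0,0,0.2,0.2,0,0,0.3,0.2,0,0,0.4,0.2,0]}}

```text
clock: 6.9
position: [0.51, 0.1942, 0.1042]
tcp_rot: [[0.951, 0.308, -0.0], [0.308, -0.951, 0.0], [-0.0, -0.0, -1.0]]
contact_force: [0.1, 7.7, 0.7]
width: -0.0002
```

Call:
{"name": "send_rows", "arguments": {"rows": [0,0.1,0,0,0,0.2,0,0,0,0.3,0,0,0,0.4,0,0]}}

```text
clock: 7.3
position: [0.5136, 0.183, 0.1042]
tcp_rot: [[0.951, 0.308, -0.0], [0.308, -0.951, 0.001], [-0.0, -0.001, -1.0]]
contact_force: [-1.7, 8.8, 0.5]
width: -0.0002
```

```bash
python3 - <<'E'
from h import *
c,E,s=wrist();print(s['clock'],s['position'],s['contact_force'],(s['position']-np.array([.5653,-.0071,0]))[:2]@np.array([-.3051,.9523]))
sc=read_camera('scene')['image'][:,:,::-1]
o=np.zeros((480,800,3),np.uint8)
o[:,:400]=c['image'][:,150:550,::-1]; o[:,400:]=cv2.resize(sc[170:290,300:400],(400,480),interpolation=cv2.INTER_CUBIC)
cv2.imwrite('pics/w3.png',o)
E
```

```text
7.3 [0.5136 0.183  0.1042] [-1.6665  8.8459  0.485 ] 0.19679693847697727
```

View pics/w3.png

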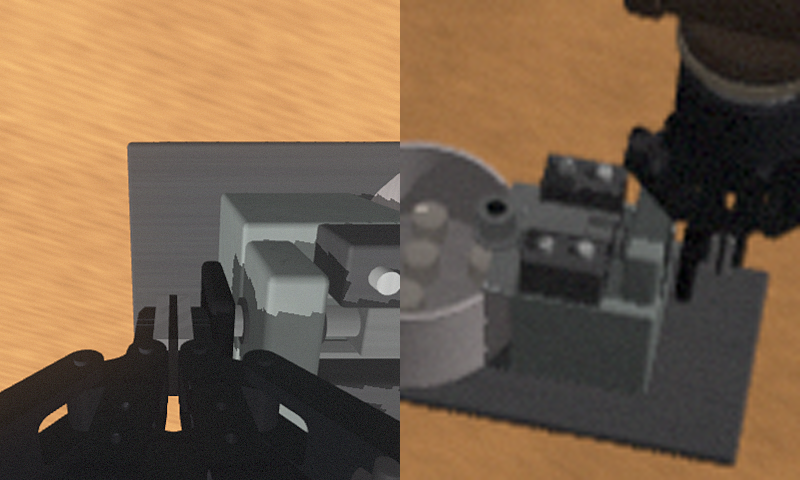

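The plate is nearly in and the bush is on the lip at crop (495,215). Push on.

Call:
{"name": "send_rows", "arguments": {"rows": [0,0.1,0,0,0,0.2,0,0,0,0.3,0,0]}}

```text
clock: 7.7
position: [0.5164, 0.1745, 0.1042]
tcp_rot: [[0.951, 0.308, -0.0], [0.308, -0.951, 0.001], [-0.0, -0.001, -1.0]]
contact_force: [-1.4, 9.1, 0.8]
width: -0.0001
```

Call:
{"name": "send_rows", "arguments": {"rows": [0,0.1,0,0,0,0.15,0,0,0,0.15,0,0]}}

```text
clock: 8.0
position: [0.5174, 0.1712, 0.1042]
tcp_rot: [[0.952, 0.307, -0.001], [0.307, -0.952, 0.002], [-0.0, -0.002, -1.0]]
contact_force: [-3.2, 17.0, 1.0]
width: 0.0
```

Call:
{"name": "send_rows", "arguments": {"rows": [0,0.08,0,0,0,0.08,0,0,0,-0.5,0,0,0,-1,0,0,0,-2,0,0,0,-2.6,0,0,0,-2.6,0,0,0,-2.6,-2,0,0,-2.6,-4,0,0,-2.6,-5,0,0,-2.6,-5,0]}}

```text
clock: 9.1
position: [0.4961, 0.2436, 0.2605]
tcp_rot: [[0.952, 0.307, 0.01], [0.307, -0.952, 0.003], [0.01, 0.0, -1.0]]
contact_force: [0.7, -0.1, -0.7]
width: 0.0001
```

```bash
python3 - <<'E'
from h import *
s=r.read_state();print(s['clock'],s['position'],s['contact_force'])
sc=read_camera('scene')['image'][:,:,::-1];t=read_camera('top')['image'][:,:,::-1]
o=np.zeros((360,800,3),np.uint8)
o[:,:400]=cv2.resize(sc[180:279,270:380],(400,360),interpolation=cv2.INTER_CUBIC)
o[:,400:]=cv2.resize(t[205:295,315:415],(400,360),interpolation=cv2.INTER_CUBIC)
cv2.imwrite('pics/w4.png',o)
for P in [(.56,.12,.27),(.62,-.08,.27)]: print(to(P))
E
```

```text
9.1 [0.4961 0.2436 0.2605] [ 0.6873 -0.0767 -0.7435]
[ 0.827  4.576 -0.495  0.   ]
[ 0.681 11.534 -0.492  0.   ]
```

View pics/w4.png

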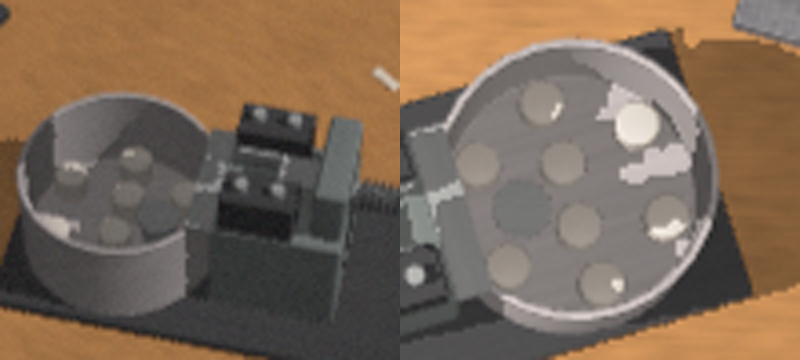

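The bush is in the pot at right crop (520,208), and the slide looks sprung back. Next is the stick: waypoints and bead positions in the pot frame.

```bash
python3 - <<'E'
from h import *
for P in [(.57,.1,.27),(.6,-.08,.27),(.4554,-.2449,.26),(.4554,-.2449,.152)]: print(to(P,21.9))
t=read_camera('top');pot=np.array([.5653,-.0071]);ay=np.array([-.3051,.9523]);ax=np.array([.9523,.3051])
for p in [(540,103),(637,124),(478,163),(563,163),(579,226),(667,217),(508,266),(600,284),(520,208)]:
    P=onz(t,(315+(p[0]-400)/4,205+p[1]/4),.038)[:2];d=P-pot;print(P,'world off',d*1000,'r',np.linalg.norm(d)*1000)
E
```

```text
[ 0.939  5.312 -0.494  2.738]
[ 0.047 11.329 -0.493  2.738]
[-6.229 15.079 -0.168  2.738]
[-6.236 15.077  3.432  2.738]
[0.6123 0.0126] world off [46.9961 19.7331] r 50.970812940614216
[ 0.6024 -0.0373] world off [ 37.1333 -30.2091] r 47.86934036789278
[0.5802 0.0439] world off [14.9092 50.9653] r 53.1012394708491
[0.5812 0.0004] world off [15.9195  7.476 ] r 17.58755690347665
[ 0.5488 -0.0082] world off [-16.4513  -1.1085] r 16.488577889804766
[ 0.5545 -0.0529] world off [-10.7706 -45.8222] r 47.07100508305742
[0.5275 0.0275] world off [-37.7926  34.6318] r 51.26050951101814
[ 0.5194 -0.0192] world off [-45.8605 -12.0997] r 47.42979349977855
[0.5574 0.022 ] world off [-7.8892 29.0659] r 30.11757724470766
```

Call:
{"name": "send_rows", "arguments": {"rows": [0.94,5.3,-0.5,1,0.94,5.3,-0.5,2,0.94,5.3,-0.5,2.74,0.94,5.3,-0.5,2.74,0.05,11.3,-0.5,2.74,0.05,11.3,-0.5,2.74,0.05,11.3,-0.5,2.74,0.05,11.3,-0.5,2.74,-6.2,15.1,-0.2,2.74,-6.2,15.1,-0.2,2.74,-6.2,15.1,-0.2,2.74,-6.2,15.1,-0.2,2.74], "grip": 50}}

```text
clock: 10.45
position: [0.4673, -0.2303, 0.2594]
tcp_rot: [[0.998, -0.068, -0.002], [-0.068, -0.998, 0.001], [-0.003, -0.001, -1.0]]
contact_force: [1.3, -0.7, -0.6]
width: 0.05
```

```bash
python3 - <<'E'
from h import *
s=r.read_state();print(s['clock'],s['position'],s['tcp_rot'],s['width'])
for P in [(.4554,-.2449,.26),(.4554,-.2449,.152)]: print(to(P))
E
```

```text
10.45 [ 0.4673 -0.2303  0.2594] [[ 0.9977 -0.0682 -0.0025]
 [-0.0682 -0.9977  0.0014]
 [-0.0026 -0.0013 -1.    ]] 0.04996276415546355
[-0.363  0.513 -0.02   0.   ]
[-0.354  0.517  3.58   0.   ]
```

Call:
{"name": "send_rows", "arguments": {"rows": [0,0,0,0,0,0,0,0]}}

```text
clock: 10.65
position: [0.4685, -0.2301, 0.26]
tcp_rot: [[0.997, -0.071, -0.002], [-0.071, -0.997, 0.001], [-0.002, -0.001, -1.0]]
contact_force: [0.9, 0.4, -0.0]
width: 0.0497
```

```bash
python3 - <<'E'
from h import *
c,E,s=wrist();print(s['clock'],s['position'],s['tcp_rot'])
for P in [(.4554,-.2449,.26),(.4554,-.2449,.152)]: print(to(P))
for q in (210,180,130): 
  L=.060-q*.7071e-3; P=np.array([.5222+.9975*L,-.2486-.0705*L,.03+q*.7071e-3]); print(q,P,proj(c,P,E))
cv2.imwrite('pics/w5.png',c['image'][:,:,::-1])
E
```

```text
10.65 [ 0.4685 -0.2301  0.26  ] [[ 0.9974 -0.0714 -0.0017]
 [-0.0714 -0.9974  0.0012]
 [-0.0018 -0.0011 -1.    ]]
[-0.422  0.55   0.005  0.   ]
[-0.417  0.553  3.605  0.   ]
210 [ 0.4339 -0.2424  0.1785] [342.3956 293.5807]
180 [ 0.4551 -0.2439  0.1573] [341.4301 254.588 ]
130 [ 0.4904 -0.2463  0.1219] [340.0237 197.7864]
```

View pics/w5.png

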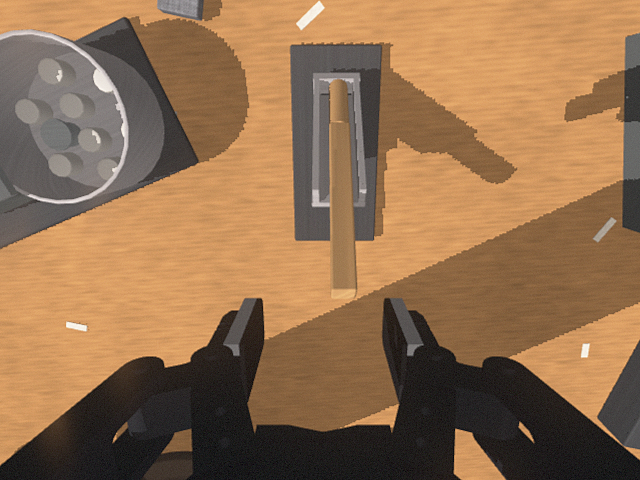

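Handle end at (343,293), matching the prediction. The fingertips (front edge row 298, cols 262/384 at 50 mm opening) triangulate to tool z ≈ −0.012…−0.015, so the real tips are about 37 mm farther back than described. This explains the first pass over the plate. I'll grasp with TCP z ≈ 0.125.

Call:
{"name": "send_rows", "arguments": {"rows": [-0.4,0.5,0,0,-0.4,0.5,0,0,-0.4,0.5,1.5,0,-0.4,0.5,3,0,-0.4,0.5,4,0,-0.4,0.5,4.5,0,-0.4,0.5,4.5,0,-0.4,0.5,4.5,0]}}

```text
clock: 11.5
position: [0.4571, -0.243, 0.1262]
tcp_rot: [[0.998, -0.068, -0.0], [-0.068, -0.998, 0.0], [-0.0, -0.0, -1.0]]
contact_force: [-0.2, -0.1, 0.2]
width: 0.05
```

Call:
{"name": "send_rows", "arguments": {"rows": [0,0,0,0,0,0,0,0,0,0,0,0,0,0,0,0,0,0,0,0], "grip": 5, "newtons": 25}}

```text
clock: 12.0
position: [0.4567, -0.2438, 0.1269]
tcp_rot: [[0.998, -0.07, 0.001], [-0.07, -0.998, -0.001], [0.002, 0.001, -1.0]]
contact_force: [-0.2, 2.8, 6.4]
width: 0.0174
```

Call:
{"name": "send_rows", "arguments": {"rows": [0.2,0,-0.12,0,0.4,0,-0.27,0,0.6,0,-0.4,0,0.8,0,-0.55,0,1.0,0,-0.68,0,1.23,0,-0.8,0]}}

```text
clock: 12.6
position: [0.4918, -0.2461, 0.151]
tcp_rot: [[0.998, -0.069, -0.003], [-0.069, -0.998, 0.0], [-0.003, -0.0, -1.0]]
contact_force: [-10.0, 0.2, 12.5]
width: 0.0176
```

Call:
{"name": "send_rows", "arguments": {"rows": [0.15,0,-0.08,0,0.3,0,-0.16,0,0.46,0,-0.22,0,0.6,0,-0.27,0,0.75,0,-0.32,0,0.9,0,-0.4,0]}}

```text
clock: 13.2
position: [0.5193, -0.2482, 0.1632]
tcp_rot: [[0.998, -0.07, -0.001], [-0.07, -0.998, -0.0], [-0.001, 0.0, -1.0]]
contact_force: [-4.0, 1.2, 7.5]
width: 0.0174
```

```bash
python3 - <<'E'
from h import *
c,E,s=wrist();print(s['clock'],s['position'],s['width'])
sc=read_camera('scene')['image'][:,:,::-1]
o=np.zeros((480,800,3),np.uint8)
o[:,:400]=c['image'][:,120:520,::-1]; o[:,400:]=cv2.resize(sc[110:230,190:290],(400,480),interpolation=cv2.INTER_CUBIC)
cv2.imwrite('pics/w6.png',o)
E
```

```text
13.2 [ 0.5193 -0.2482  0.1632] 0.017441029575832722
```

View pics/w6.png

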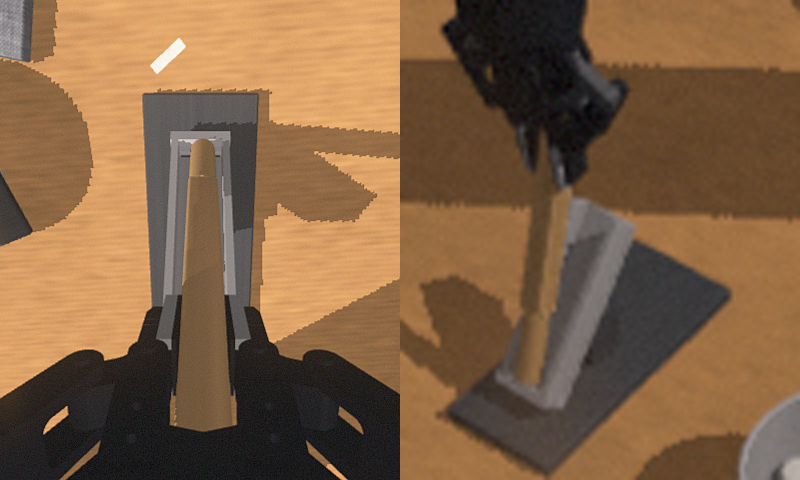

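Stick is pivoted to about 20° with foot at the stop (wrist crop (202,140), scene crop (528,380)); estimated foot = tool x +0.061, z +0.133. Tighten and lift.

Call:
{"name": "send_rows", "arguments": {"rows": [0,0,0,0,0,0,0,0,0,0,0,0,0,0,-1,0,0,0,-2,0,0,0,-3.5,0,0,0,-5,0,0,0,-5,0], "grip": 5, "newtons": 80}}

```text
clock: 14.1
position: [0.5213, -0.249, 0.3182]
tcp_rot: [[0.998, -0.07, 0.008], [-0.07, -0.998, -0.005], [0.009, 0.005, -1.0]]
contact_force: [-0.2, -0.4, -1.9]
width: 0.017
```

Call:
{"name": "send_rows", "arguments": {"rows": [-0.6,-1.5,0,0,-0.6,-3,0,0,-0.6,-4.5,0,0,-0.6,-6,0,0,-0.6,-7,0,0,-0.6,-7.4,0,0,-0.6,-7.4,0,0,-0.6,-7.4,0,0]}}

```text
clock: 14.9
position: [0.5175, -0.0262, 0.3118]
tcp_rot: [[0.998, -0.07, -0.0], [-0.07, -0.998, -0.0], [-0.0, 0.0, -1.0]]
contact_force: [-0.7, 0.4, -1.0]
width: 0.0171
```

```bash
python3 - <<'E'
from h import *
c,E,s=wrist();print(s['clock'],s['position'],s['tcp_rot'],s['width'],s['contact_force'])
print(to((.5167,-.0252,.20)))
sc=read_camera('scene');top=read_camera('top')
T=np.eye(4);T[:3,:3]=s['tcp_rot'];T[:3,3]=s['position']
for p in [(.061,0,.133),(0,0,-.031)]:
  P=(T@[*p,1])[:3];print(P,proj(sc,P),proj(top,P),proj(c,P,E))
sc=sc['image'][:,:,::-1]
o=np.zeros((480,800,3),np.uint8)
o[:,:400]=c['image'][:,120:520,::-1]; o[:,400:]=cv2.resize(sc[120:264,240:360],(400,480),interpolation=cv2.INTER_CUBIC)
cv2.imwrite('pics/w7.png',o)
E
```

```text
14.9 [ 0.5175 -0.0262  0.3118] [[ 0.9976 -0.0696 -0.0002]
 [-0.0696 -0.9976 -0.0004]
 [-0.0002  0.0004 -1.    ]] 0.01709796377488343 [-0.6524  0.3958 -0.976 ]
[-0.029 -0.046  3.726  0.   ]
[ 0.5783 -0.0305  0.1788] [287.6399 200.4057] [376.9429 234.0417] [321.2209 148.976 ]
[ 0.5175 -0.0262  0.3428] [300.9815 131.712 ] [383.6222 252.7739] [319.281  339.7778]
```

View pics/w7.png

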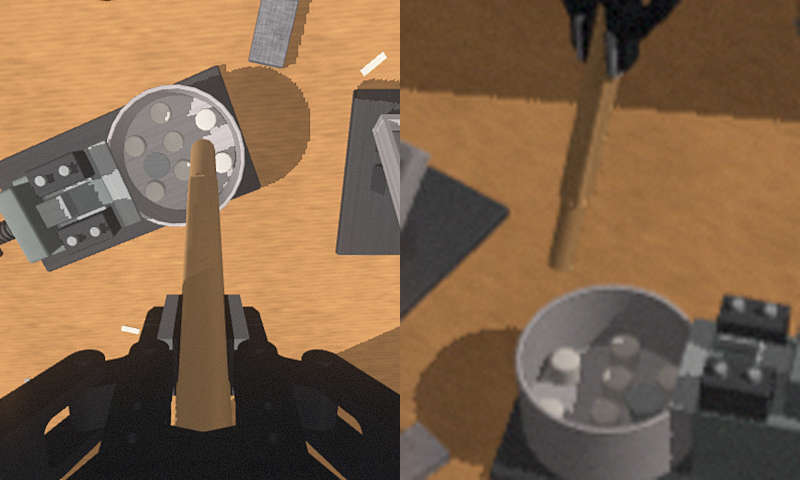

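Scene foot at about (289,200), prediction (288,200): foot offset confirmed. Descend into the gap.

Call:
{"name": "send_rows", "arguments": {"rows": [0,0,1,0,0,0,2.2,0,0,0,3.2,0,0,0,3.8,0,0,0,4.2,0,0,0,4.5,0,0,0,4.7,0,0,0,4.8,0,0,0,4.9,0]}}

```text
clock: 15.95
position: [0.5178, -0.0255, 0.1653]
tcp_rot: [[0.998, -0.07, 0.001], [-0.07, -0.998, -0.0], [0.001, 0.0, -1.0]]
contact_force: [-0.4, -0.3, -0.3]
width: 0.017
```

Call:
{"name": "send_rows", "arguments": {"rows": [0,0,0.1,0,0,0,0.15,0,0,0,0.15,0]}}

```text
clock: 16.25
position: [0.5175, -0.0254, 0.1605]
tcp_rot: [[0.998, -0.07, 0.0], [-0.07, -0.998, -0.0], [0.0, 0.0, -1.0]]
contact_force: [-0.5, 0.5, -0.8]
width: 0.0167
```

Call:
{"name": "send_rows", "arguments": {"rows": [0,0,0.05,0,0,0,0.1,0,0,0,0.1,0]}}

```text
clock: 16.55
position: [0.5175, -0.0255, 0.1574]
tcp_rot: [[0.998, -0.07, -0.0], [-0.07, -0.998, -0.0], [-0.0, 0.0, -1.0]]
contact_force: [0.3, 0.1, 0.6]
width: 0.017
```

Call:
{"name": "send_rows", "arguments": {"rows": [0,0,0.05,0,0,0,0.1,0,0,0,0.1,0]}}

```text
clock: 16.85
position: [0.5174, -0.0255, 0.1543]
tcp_rot: [[0.998, -0.07, -0.0], [-0.07, -0.998, -0.0], [-0.0, 0.0, -1.0]]
contact_force: [-0.8, -0.2, -0.2]
width: 0.0169
```

Call:
{"name": "send_rows", "arguments": {"rows": [0,0,0.05,0,0,0,0.1,0,0,0,0.1,0]}}

```text
clock: 17.15
position: [0.5174, -0.0255, 0.1513]
tcp_rot: [[0.998, -0.07, -0.0], [-0.07, -0.998, -0.0], [-0.0, 0.0, -1.0]]
contact_force: [-0.3, 0.1, -0.1]
width: 0.0168
```

Call:
{"name": "send_rows", "arguments": {"rows": [0,0,0.05,0,0,0,0.05,0]}}

```text
clock: 17.35
position: [0.5175, -0.0255, 0.1499]
tcp_rot: [[0.998, -0.07, 0.0], [-0.07, -0.998, -0.0], [0.0, 0.0, -1.0]]
contact_force: [-0.1, 0.2, -0.7]
width: 0.0168
```

Call:
{"name": "send_rows", "arguments": {"rows": [0,0,0.05,0,0,0,0.05,0]}}

```text
clock: 17.55
position: [0.518, -0.0255, 0.149]
tcp_rot: [[0.998, -0.07, 0.002], [-0.07, -0.998, -0.0], [0.002, 0.0, -1.0]]
contact_force: [-1.1, 0.0, 5.6]
width: 0.0169
```

Call:
{"name": "send_rows", "arguments": {"rows": [0,0,0.05,0,0,0,0.05,0]}}

```text
clock: 17.75
position: [0.5186, -0.0256, 0.1484]
tcp_rot: [[0.998, -0.07, 0.004], [-0.07, -0.998, -0.001], [0.004, 0.0, -1.0]]
contact_force: [-2.5, -0.6, 14.8]
width: 0.0169
```

Call:
{"name": "send_rows", "arguments": {"rows": [0,0,0.05,0,0,0,0.05,0]}}

```text
clock: 17.95
position: [0.519, -0.0257, 0.1479]
tcp_rot: [[0.998, -0.07, 0.005], [-0.07, -0.998, -0.001], [0.006, 0.001, -1.0]]
contact_force: [-4.2, 0.5, 23.7]
width: 0.0167
```

Floor felt (rising to 24 N, TCP z ≈ 0.149). Back off about 5 mm and plan the stir.

```bash
cat > plan.py <<'E'
from h import *
POT=np.array([.566,-.0045]);L=.061
def tcp(f,yaw):
    a=np.radians(yaw);return POT+np.array(f)/1000-L*np.array([np.cos(a),np.sin(a)])
def rows(start_xy,start_yaw,pts,dz=0):
    """pts: (fx,fy,yaw) foot in mm about the pot's axis -> rows"""
    a=np.radians(start_yaw);X=np.array([np.cos(a),np.sin(a)]);Y=np.array([np.sin(a),-np.cos(a)]);out=[]
    for fx,fy,y in pts:
        d=tcp((fx,fy),y)-start_xy;out+=[round(d@X/.03,2),round(d@Y/.03,2),dz,round(-(y-start_yaw)/8,2)]
    return out
def seg(*w,step=8):
    o=[]
    for p,q in zip(w[:-1],w[1:]):
        p,q=np.array(p,float),np.array(q,float);n=max(1,int(np.ceil(max(np.hypot(*(q-p)[:2])/step,abs(q[2]-p[2])/8))))
        o+=[p+(q-p)*i/n for i in range(1,n+1)]
    return o
E
python3 - <<'E'
from plan import *
c=np.array([.5175,-.0255]);y=-4
p=[(12,-25,-4)]+seg((12,-25,-4),(12,-41,-4),(-7,-41,-4),(12,-38,-4),(19,-49,-4))
print(len(p));print(rows(c,y,p,-.3))
arc=[(47*np.cos(np.radians(t)),47*np.sin(np.radians(t)),max(-4,t)) for t in range(-62,110,8)]
c2=tcp(p[-1][:2],p[-1][2]);print(rows(c2,-4,arc[:12]))
c3=tcp(arc[11][:2],arc[11][2]);print(arc[11],rows(c3,arc[11][2],arc[12:]),arc[-1])
E
```

```text
11
[np.float64(-0.01), np.float64(-0.01), -0.3, 0.0, np.float64(0.01), np.float64(0.26), -0.3, np.float64(-0.0), np.float64(0.02), np.float64(0.52), -0.3, np.float64(-0.0), np.float64(-0.19), np.float64(0.54), -0.3, np.float64(-0.0), np.float64(-0.4), np.float64(0.55), -0.3, np.float64(-0.0), np.float64(-0.61), np.float64(0.57), -0.3, np.float64(-0.0), np.float64(-0.4), np.float64(0.52), -0.3, np.float64(-0.0), np.float64(-0.19), np.float64(0.47), -0.3, np.float64(-0.0), np.float64(0.02), np.float64(0.42), -0.3, np.float64(-0.0), np.float64(0.15), np.float64(0.6), -0.3, np.float64(-0.0), np.float64(0.28), np.float64(0.77), -0.3, np.float64(-0.0)]
[np.float64(0.08), np.float64(-0.26), 0, 0.0, np.float64(0.26), np.float64(-0.39), 0, 0.0, np.float64(0.42), np.float64(-0.54), 0, 0.0, np.float64(0.55), np.float64(-0.71), 0, 0.0, np.float64(0.66), np.float64(-0.9), 0, 0.0, np.float64(0.74), np.float64(-1.1), 0, 0.0, np.float64(0.8), np.float64(-1.31), 0, 0.0, np.float64(0.82), np.float64(-1.53), 0, 0.0, np.float64(0.82), np.float64(-1.54), 0, -0.75, np.float64(0.83), np.float64(-1.47), 0, -1.75, np.float64(0.85), np.float64(-1.41), 0, -2.75, np.float64(0.88), np.float64(-1.35), 0, -3.75]
(np.float64(42.24332017606085), np.float64(20.60344389908664), 26) [np.float64(0.0), np.float64(0.06), 0, -1.0, np.float64(0.02), np.float64(0.13), 0, -2.0, np.float64(0.04), np.float64(0.19), 0, -3.0, np.float64(0.07), np.float64(0.25), 0, -4.0, np.float64(0.11), np.float64(0.3), 0, -5.0, np.float64(0.15), np.float64(0.35), 0, -6.0, np.float64(0.21), np.float64(0.39), 0, -7.0, np.float64(0.26), np.float64(0.42), 0, -8.0, np.float64(0.32), np.float64(0.44), 0, -9.0, np.float64(0.39), np.float64(0.46), 0, -10.0] (np.float64(-12.954955723398955), np.float64(45.17929970910099), 106)
```

Call:
{"name": "send_rows", "arguments": {"rows": [0,0,-0.3,0,0.01,0.26,-0.3,0,0.02,0.52,-0.3,0,-0.19,0.54,-0.3,0,-0.4,0.55,-0.3,0,-0.61,0.57,-0.3,0,-0.4,0.52,-0.3,0,-0.19,0.47,-0.3,0,0.02,0.42,-0.3,0,0.15,0.6,-0.3,0,0.28,0.77,-0.3,0,0.28,0.77,-0.3,0]}}

```text
clock: 19.15
position: [0.5247, -0.0498, 0.1543]
tcp_rot: [[0.998, -0.07, -0.0], [-0.07, -0.998, -0.0], [-0.0, 0.0, -1.0]]
contact_force: [0.3, -0.6, 0.2]
width: 0.017
```

Call:
{"name": "send_rows", "arguments": {"rows": [0.08,-0.26,0,0,0.26,-0.39,0,0,0.42,-0.54,0,0,0.55,-0.71,0,0,0.66,-0.9,0,0,0.74,-1.1,0,0]}}

```text
clock: 19.75
position: [0.549, -0.0172, 0.1544]
tcp_rot: [[0.998, -0.069, -0.0], [-0.069, -0.998, -0.0], [-0.0, 0.0, -1.0]]
contact_force: [0.1, 0.5, -1.9]
width: 0.0169
```

Call:
{"name": "send_rows", "arguments": {"rows": [0.06,-0.21,0,0,0.08,-0.43,0,0,0.08,-0.44,0,-0.75,0.09,-0.37,0,-1.75,0.11,-0.31,0,-2.75,0.14,-0.25,0,-3.75]}}

```text
clock: 20.35
position: [0.5534, -0.0102, 0.1545]
tcp_rot: [[0.896, 0.444, 0.0], [0.444, -0.896, -0.0], [-0.0, 0.0, -1.0]]
contact_force: [0.3, 0.1, -0.4]
width: 0.017
```

Call:
{"name": "send_rows", "arguments": {"rows": [0,0.06,0,-1,0.02,0.13,0,-2,0.04,0.19,0,-3,0.07,0.25,0,-4,0.11,0.3,0,-5]}}

```text
clock: 20.85
position: [0.5605, -0.0169, 0.1546]
tcp_rot: [[0.401, 0.916, 0.0], [0.916, -0.401, -0.0], [0.0, 0.0, -1.0]]
contact_force: [-0.3, -0.6, 0.4]
width: 0.0171
```

```bash
python3 - <<'E'
from plan import *
s=r.read_state();X=s['tcp_rot'];yaw=np.degrees(np.arctan2(X[1,0],X[0,0]));print(s['clock'],s['position'],yaw,'want',tcp((47*np.cos(np.radians(66)),47*np.sin(np.radians(66))),66),s['contact_force'],s['qpos'])
top=read_camera('top');P=np.append(POT,.038);print(proj(top,P))
g=top['image'][205:300,310:420];cv2.imwrite('pics/t1.png',g[:,:,::-1])
E
```

```text
20.85 [ 0.5605 -0.0169  0.1546] 66.3391296268369 want [ 0.5603 -0.0173] [-0.2991 -0.569   0.3523] [-0.148   0.4769  1.7911 -0.0001  0.8732  0.2651]
[358.0366 253.1426]
```

```bash
python3 - <<'E'
from plan import *
pr=lambda x:print([float(v) for v in x])
arc=[(46*np.cos(np.radians(t)),46*np.sin(np.radians(t)),t) for t in range(74,155,8)]
c=tcp((47*np.cos(np.radians(66)),47*np.sin(np.radians(66))),66);pr(rows(c,66,arc));e=arc[-1];print(e)
p=seg(e,(-15,20,146),(15,25,130),(15,-22,110));pr(rows(tcp(e[:2],e[2]),e[2],p));e=p[-1];print(len(p),e)
p=seg(e,(4,-6,110),(-28,-2,130),(-10,30,130));pr(rows(tcp(e[:2],e[2]),e[2],p));print(len(p))
E
```

```text
[-0.03, 0.07, 0.0, -1.0, -0.01, 0.14, 0.0, -2.0, 0.01, 0.2, 0.0, -3.0, 0.04, 0.26, 0.0, -4.0, 0.08, 0.32, 0.0, -5.0, 0.13, 0.37, 0.0, -6.0, 0.19, 0.41, 0.0, -7.0, 0.25, 0.45, 0.0, -8.0, 0.31, 0.48, 0.0, -9.0, 0.38, 0.49, 0.0, -10.0, 0.45, 0.5, 0.0, -11.0]
(np.float64(-41.34452612976168), np.float64(20.165072752297554), 154)
[-0.2, 0.02, 0.0, 0.25, -0.39, 0.05, 0.0, 0.5, -0.58, 0.07, 0.0, 0.75, -0.77, 0.1, 0.0, 1.0, -0.95, 0.1, 0.0, 1.5, -1.13, 0.11, 0.0, 2.0, -1.29, 0.13, 0.0, 2.5, -1.44, 0.14, 0.0, 3.0, -1.5, -0.2, 0.0, 3.42, -1.56, -0.54, 0.0, 3.83, -1.61, -0.87, 0.0, 4.25, -1.66, -1.2, 0.0, 4.67, -1.7, -1.53, 0.0, 5.08, -1.73, -1.85, 0.0, 5.5]
14 [ 15. -22. 110.]
[0.21, -0.05, 0.0, -0.0, 0.42, -0.11, 0.0, -0.0, 0.63, -0.16, 0.0, -0.0, 0.73, -0.21, 0.0, -0.5, 0.84, -0.26, 0.0, -1.0, 0.97, -0.31, 0.0, -1.5, 1.1, -0.37, 0.0, -2.0, 1.24, -0.42, 0.0, -2.5, 1.4, -0.24, 0.0, -2.5, 1.56, -0.05, 0.0, -2.5, 1.72, 0.13, 0.0, -2.5, 1.88, 0.32, 0.0, -2.5, 2.04, 0.51, 0.0, -2.5]
13
```

Call:
{"name": "send_rows", "arguments": {"rows": [-0.03,0.07,0,-1,-0.01,0.14,0,-2,0.01,0.2,0,-3,0.04,0.26,0,-4]}}

```text
clock: 21.3
position: [0.5683, -0.019, 0.1547]
tcp_rot: [[-0.142, 0.99, 0.001], [0.99, 0.142, -0.0], [-0.0, 0.001, -1.0]]
contact_force: [0.9, -0.3, -0.9]
width: 0.0167
```

```bash
python3 - <<'E'
from plan import *
pr=lambda x:print([float(v) for v in x])
arc=[(46*np.cos(np.radians(t)),46*np.sin(np.radians(t)),t) for t in range(106,155,8)]
c=tcp((46*np.cos(np.radians(98)),46*np.sin(np.radians(98))),98);pr(rows(c,98,arc))
s=r.read_state();print(s['contact_force'],s['position']);print(c)
E
```

```text
[0.0, 0.07, 0.0, -1.0, 0.02, 0.14, 0.0, -2.0, 0.04, 0.2, 0.0, -3.0, 0.08, 0.26, 0.0, -4.0, 0.12, 0.32, 0.0, -5.0, 0.17, 0.37, 0.0, -6.0, 0.22, 0.41, 0.0, -7.0]
[ 0.9168 -0.3248 -0.9477] [ 0.5683 -0.019   0.1547]
[ 0.5681 -0.0194]
```

Call:
{"name": "send_rows", "arguments": {"rows": [0,0.07,0,-1,0.02,0.14,0,-2,0.04,0.2,0,-3,0.08,0.26,0,-4]}}

```text
clock: 21.7
position: [0.5756, -0.0154, 0.1546]
tcp_rot: [[-0.645, 0.764, 0.001], [0.764, 0.645, 0.0], [-0.0, 0.0, -1.0]]
contact_force: [0.2, 0.5, 0.3]
width: 0.0171
```

Call:
{"name": "send_rows", "arguments": {"rows": [0.0,0.07,0,-1,0.02,0.14,0,-2,0.05,0.2,0,-3]}}

```text
clock: 22.0
position: [0.5792, -0.0103, 0.1546]
tcp_rot: [[-0.9, 0.436, 0.0], [0.436, 0.9, 0.0], [-0.0, 0.0, -1.0]]
contact_force: [0.9, 0.9, -0.9]
width: 0.0168
```

Call:
{"name": "send_rows", "arguments": {"rows": [-0.2,0.02,0,0.25,-0.39,0.05,0,0.5,-0.58,0.07,0,0.75,-0.77,0.1,0,1,-0.95,0.1,0,1.5,-1.13,0.11,0,2,-1.29,0.13,0,2.5,-1.44,0.14,0,3]}}

```text
clock: 22.8
position: [0.6198, -0.0256, 0.1544]
tcp_rot: [[-0.638, 0.77, -0.0], [0.77, 0.638, -0.0], [0.0, -0.0, -1.0]]
contact_force: [0.6, 0.5, -0.6]
width: 0.0169
```

```bash
python3 - <<'E'
from plan import *
pr=lambda x:print([float(v) for v in x])
s=r.read_state();X=s['tcp_rot'];yaw=np.degrees(np.arctan2(X[1,0],X[0,0]));print(s['clock'],s['position'],yaw,'want',tcp((15,25),130),s['contact_force'])
e=(15,25,130);p=seg(e,(15,-22,112),(4,-6,112));pr(rows(tcp(e[:2],e[2]),e[2],p));print(len(p))
e=p[-1];p=seg(e,(-28,-2,130),(-10,30,130));pr(rows(tcp(e[:2],e[2]),e[2],p));print(len(p))
E
```

```text
22.8 [ 0.6198 -0.0256  0.1544] 129.6727752586207 want [ 0.6202 -0.0262] [ 0.6114  0.4757 -0.6144]
[-0.2, -0.27, 0.0, 0.38, -0.39, -0.55, 0.0, 0.75, -0.58, -0.82, 0.0, 1.12, -0.76, -1.09, 0.0, 1.5, -0.93, -1.37, 0.0, 1.88, -1.1, -1.64, 0.0, 2.25, -0.89, -1.61, 0.0, 2.25, -0.67, -1.59, 0.0, 2.25, -0.46, -1.57, 0.0, 2.25]
9
[0.11, -0.06, 0.0, -0.45, 0.23, -0.12, 0.0, -0.9, 0.35, -0.18, 0.0, -1.35, 0.48, -0.25, 0.0, -1.8, 0.62, -0.31, 0.0, -2.25, 0.78, -0.12, 0.0, -2.25, 0.93, 0.07, 0.0, -2.25, 1.08, 0.26, 0.0, -2.25, 1.23, 0.45, 0.0, -2.25, 1.39, 0.65, 0.0, -2.25]
10
```

Call:
{"name": "send_rows", "arguments": {"rows": [-0.2,-0.27,0,0.38,-0.39,-0.55,0,0.75,-0.58,-0.82,0,1.12,-0.76,-1.09,0,1.5,-0.93,-1.37,0,1.88,-1.1,-1.64,0,2.25,-0.89,-1.61,0,2.25,-0.67,-1.59,0,2.25,-0.46,-1.57,0,2.25]}}

```text
clock: 23.7
position: [0.5921, -0.0656, 0.1545]
tcp_rot: [[-0.375, 0.927, -0.0], [0.927, 0.375, 0.0], [0.0, -0.0, -1.0]]
contact_force: [0.5, 0.5, -0.7]
width: 0.017
```

Call:
{"name": "send_rows", "arguments": {"rows": [0.11,-0.06,0,-0.45,0.23,-0.12,0,-0.9,0.35,-0.18,0,-1.35,0.48,-0.25,0,-1.8,0.62,-0.31,0,-2.25,0.78,-0.12,0,-2.25,0.93,0.07,0,-2.25,1.08,0.26,0,-2.25,1.23,0.45,0,-2.25,1.39,0.65,0,-2.25]}}

```text
clock: 24.7
position: [0.5946, -0.0199, 0.1543]
tcp_rot: [[-0.643, 0.766, -0.001], [0.766, 0.643, 0.0], [0.001, -0.001, -1.0]]
contact_force: [0.3, 0.6, -1.6]
width: 0.0165
```

```bash
python3 - <<'E'
from plan import *
s=r.read_state();print(s['clock'],s['position'],s['contact_force'],s['width'])
old={'A':(46,17),'B':(36,-33),'C':(14,48),'D':(15,5),'E':(-17,-4),'F':(-11.5,-48),'G':(-38.5,32),'H':(-46.5,-15),'bush':(-8.6,26.5)}
t0=cv2.imread('pics/w4.png')
sc=read_camera('scene');top=read_camera('top')
for k,v in old.items():
    P=np.array([POT[0]+v[0]/1000,POT[1]+v[1]/1000,.038]);print(k,proj(sc,P).round(),proj(top,P).round())
def pic(c,x0,y0,w,h):
    im=c['image'][:,:,::-1].copy();im=cv2.resize(im[y0:y0+h,x0:x0+w],None,fx=5,fy=5,interpolation=cv2.INTER_CUBIC)
    for k,v in old.items():
        P=np.array([POT[0]+v[0]/1000,POT[1]+v[1]/1000,.038]);u=(proj(c,P)-[x0,y0])*5+2
        cv2.circle(im,tuple(int(i) for i in u),3,(0,0,255),-1);cv2.putText(im,k[0],tuple(int(i)+4 for i in u),0,.5,(0,255,0),1)
    return im
a=pic(sc,265,195,75,95);b=pic(top,318,205,82,95)
cv2.imwrite('pics/s1.png',np.hstack([a,b]));print(a.shape,b.shape)
E
```

```text
24.7 [ 0.5946 -0.0199  0.1543] [ 0.2527  0.6393 -1.5755] 0.016455599469690725
A [298. 253.] [350. 231.]
B [283. 242.] [374. 236.]
C [315. 249.] [335. 246.]
D [300. 242.] [356. 246.]
E [304. 232.] [360. 261.]
F [288. 227.] [382. 259.]
G [320. 232.] [342. 272.]
H [306. 223.] [365. 276.]
bush [312. 240.] [345. 257.]
(475, 375, 3) (475, 410, 3)
```

```bash
python3 - <<'E'
from plan import *
pol=lambda r,t,y=None:(r*np.cos(np.radians(t)),r*np.sin(np.radians(t)),max(-4,t) if y is None else y)
P=[pol(38,112,122),pol(45,108,114)]+[pol(45,t) for t in range(106,-75,-8)]+[(-7,-41,-4)]
P+=seg((-7,-41,-4),(8,-22,-4))+[pol(22,t) for t in list(range(-60,0,20))]+[pol(22,t) for t in range(4,185,8)]+[pol(r_,t) for r_,t in zip((30,38,45,45,45),(188,196,204,212,216))]
st=(-10,30,130)
for i in range(0,len(P),12):
    ch=P[i:i+12];print([float(v) for v in rows(tcp(st[:2],st[2]),st[2],ch)]);st=ch[-1]
    print(np.round(st,1))
E
```

```text
[0.24, -0.28, 0.0, 1.0, 0.49, -0.39, 0.0, 2.0, 0.57, -0.6, 0.0, 3.0, 0.6, -0.67, 0.0, 4.0, 0.64, -0.73, 0.0, 5.0, 0.7, -0.78, 0.0, 6.0, 0.75, -0.83, 0.0, 7.0, 0.82, -0.87, 0.0, 8.0, 0.89, -0.89, 0.0, 9.0, 0.96, -0.91, 0.0, 10.0, 1.03, -0.92, 0.0, 11.0, 1.11, -0.92, 0.0, 12.0]
[37.3 25.2 34. ]
[0.01, -0.07, 0.0, 1.0, 0.02, -0.15, 0.0, 2.0, 0.05, -0.22, 0.0, 3.0, 0.08, -0.28, 0.0, 4.0, 0.08, -0.29, 0.0, 4.75, -0.07, -0.14, 0.0, 4.75, -0.23, -0.01, 0.0, 4.75, -0.41, 0.1, 0.0, 4.75, -0.61, 0.17, 0.0, 4.75, -0.81, 0.23, 0.0, 4.75, -1.02, 0.25, 0.0, 4.75, -1.23, 0.24, 0.0, 4.75]
[ 21.1 -39.7  -4. ]
[-0.18, 0.1, 0.0, 0.0, -0.93, 0.11, 0.0, 0.0, -0.82, -0.06, 0.0, -0.0, -0.71, -0.23, 0.0, -0.0, -0.59, -0.39, 0.0, -0.0, -0.48, -0.56, 0.0, -0.0, -0.38, -0.66, 0.0, 0.0, -0.2, -0.84, 0.0, 0.0, -0.09, -1.07, 0.0, 0.0, -0.05, -1.09, 0.0, -1.0, -0.01, -0.91, 0.0, -2.0, 0.05, -0.74, 0.0, -3.0]
[20.7  7.5 20. ]
[0.01, 0.18, 0.0, -1.0, 0.05, 0.36, 0.0, -2.0, 0.11, 0.53, 0.0, -3.0, 0.2, 0.69, 0.0, -4.0, 0.3, 0.84, 0.0, -5.0, 0.43, 0.97, 0.0, -6.0, 0.57, 1.08, 0.0, -7.0, 0.73, 1.17, 0.0, -8.0, 0.9, 1.24, 0.0, -9.0, 1.07, 1.28, 0.0, -10.0, 1.25, 1.3, 0.0, -11.0, 1.44, 1.29, 0.0, -12.0]
[ -9.6  19.8 116. ]
[0.01, 0.18, 0.0, -1.0, 0.05, 0.36, 0.0, -2.0, 0.11, 0.53, 0.0, -3.0, 0.2, 0.69, 0.0, -4.0, 0.3, 0.84, 0.0, -5.0, 0.43, 0.97, 0.0, -6.0, 0.57, 1.08, 0.0, -7.0, 0.73, 1.17, 0.0, -8.0, 0.98, 0.98, 0.0, -9.0, 1.17, 0.76, 0.0, -10.0, 1.28, 0.53, 0.0, -11.0, 1.36, 0.53, 0.0, -12.0]
[-38.2 -23.8 212. ]
[0.0, 0.04, 0.0, -0.5]
[-36.4 -26.5 216. ]
```

Call:
{"name": "send_rows", "arguments": {"rows": [0.24,-0.28,0.0,1.0,0.49,-0.39,0.0,2.0,0.57,-0.6,0.0,3.0,0.6,-0.67,0.0,4.0,0.64,-0.73,0.0,5.0,0.7,-0.78,0.0,6.0,0.75,-0.83,0.0,7.0,0.82,-0.87,0.0,8.0,0.89,-0.89,0.0,9.0,0.96,-0.91,0.0,10.0,1.03,-0.92,0.0,11.0,1.11,-0.92,0.0,12.0]}}

```text
clock: 26.0
position: [0.552, -0.0132, 0.1544]
tcp_rot: [[0.832, 0.554, -0.001], [0.554, -0.832, -0.0], [-0.001, -0.0, -1.0]]
contact_force: [0.1, 0.3, -0.8]
width: 0.0169
```

Call:
{"name": "send_rows", "arguments": {"rows": [0.01,-0.07,0.0,1.0,0.02,-0.15,0.0,2.0,0.05,-0.22,0.0,3.0,0.08,-0.28,0.0,4.0,0.08,-0.29,0.0,4.75,-0.07,-0.14,0.0,4.75,-0.23,-0.01,0.0,4.75,-0.41,0.1,0.0,4.75,-0.61,0.17,0.0,4.75,-0.81,0.23,0.0,4.75,-1.02,0.25,0.0,4.75,-1.23,0.24,0.0,4.75]}}

```text
clock: 27.2
position: [0.5262, -0.0387, 0.1547]
tcp_rot: [[0.998, -0.07, 0.002], [-0.07, -0.998, 0.003], [0.002, -0.003, -1.0]]
contact_force: [5.3, 18.1, -1.3]
width: 0.017
```

Call:
{"name": "send_rows", "arguments": {"rows": [-0.18,0.1,0,0,-0.55,0.1,0,0,-0.93,0.11,0,0,-0.71,-0.23,0,0,-0.48,-0.56,0,0,-0.38,-0.66,0,0,-0.2,-0.84,0,0,-0.09,-1.07,0,0,-0.05,-1.09,0,-1,-0.01,-0.91,0,-2,0.05,-0.74,0,-3]}}

```text
clock: 28.3
position: [0.5291, -0.0174, 0.1543]
tcp_rot: [[0.937, 0.348, -0.0], [0.348, -0.937, -0.0], [-0.0, 0.0, -1.0]]
contact_force: [0.0, -0.3, -0.0]
width: 0.0166
```

Call:
{"name": "send_rows", "arguments": {"rows": [0.01,0.18,0.0,-1.0,0.05,0.36,0.0,-2.0,0.11,0.53,0.0,-3.0,0.2,0.69,0.0,-4.0,0.3,0.84,0.0,-5.0,0.43,0.97,0.0,-6.0,0.57,1.08,0.0,-7.0,0.73,1.17,0.0,-8.0,0.9,1.24,0.0,-9.0,1.07,1.28,0.0,-10.0,1.25,1.3,0.0,-11.0,1.44,1.29,0.0,-12.0]}}

```text
clock: 29.5
position: [0.5839, -0.0389, 0.1546]
tcp_rot: [[-0.443, 0.896, 0.002], [0.896, 0.443, 0.0], [-0.001, 0.002, -1.0]]
contact_force: [3.2, 1.7, -0.5]
width: 0.0168
```

Call:
{"name": "send_rows", "arguments": {"rows": [0.01,0.18,0.0,-1.0,0.05,0.36,0.0,-2.0,0.11,0.53,0.0,-3.0,0.2,0.69,0.0,-4.0,0.3,0.84,0.0,-5.0,0.43,0.97,0.0,-6.0,0.57,1.08,0.0,-7.0,0.73,1.17,0.0,-8.0,0.98,0.98,0.0,-9.0,1.17,0.76,0.0,-10.0,1.28,0.53,0.0,-11.0,1.36,0.53,0.0,-12.0]}}

```text
clock: 30.7
position: [0.5791, 0.0048, 0.1546]
tcp_rot: [[-0.845, -0.535, 0.001], [-0.535, 0.845, 0.0], [-0.001, -0.0, -1.0]]
contact_force: [-0.2, 1.0, -1.2]
width: 0.0165
```

```bash
python3 - <<'E'
from plan import *
s=r.read_state();X=s['tcp_rot'];yaw=np.degrees(np.arctan2(X[1,0],X[0,0]));print(s['clock'],s['position'],yaw,'want',tcp((-38.2,-23.8),212),s['contact_force'],s['qpos'])
print([float(v) for v in rows(tcp((-38.2,-23.8),212),212,seg((-38.2,-23.8,212),(-12,-8,190),step=10))])
E
```

```text
30.7 [0.5791 0.0048 0.1546] -147.66981732168125 want [0.5795 0.004 ] [-0.1555  1.0127 -1.2197] [-0.1058  0.5     1.7462  0.0003  0.8946 -2.2411]
[-0.25, -0.2, 0.0, 0.69, -0.47, -0.4, 0.0, 1.38, -0.68, -0.59, 0.0, 2.06, -0.87, -0.78, 0.0, 2.75]
```

Call:
{"name": "send_rows", "arguments": {"rows": [-0.25,-0.2,0,0.69,-0.47,-0.4,0,1.38,-0.68,-0.59,0,2.06,-0.87,-0.78,0,2.75,-0.87,-0.78,-0.5,2.75,-0.87,-0.78,-1,2.75,-0.87,-0.78,-2,2.75,-0.87,-0.78,-3,2.75,-0.87,-0.78,-4,2.75,-0.87,-0.78,-5,2.75,-0.87,-0.78,-5,2.75]}}

```text
clock: 31.8
position: [0.6149, -0.0014, 0.3085]
tcp_rot: [[-0.985, -0.174, 0.006], [-0.174, 0.985, -0.001], [-0.006, -0.002, -1.0]]
contact_force: [0.1, 0.5, -1.5]
width: 0.017
```

```bash
python3 - <<'E'
from h import *
s=r.read_state();X=s['tcp_rot'];yaw=np.degrees(np.arctan2(X[1,0],X[0,0]));print(s['clock'],s['position'],yaw,s['qpos'])
print(to((.5193,-.2482,.30)))
E
```

```text
31.8 [ 0.6149 -0.0014  0.3085] -169.98001385439534 [-0.1096  0.4016  1.467  -0.0002  1.2665 -1.8552]
[ 4.571 -7.546  0.272  0.   ]
```

Call:
{"name": "send_rows", "arguments": {"rows": [0.3,-0.6,0,1,0.7,-1.2,0,2,1,-1.8,0,3,1.4,-2.4,0,4,1.8,-3,0,5,2.2,-3.6,0,6,2.6,-4.2,0,7,3,-5,0,8,3.5,-5.8,0,9,4,-6.5,0,10,4.4,-7,0,11,4.6,-7.5,0,12]}}

```text
clock: 33.0
position: [0.516, -0.2479, 0.3037]
tcp_rot: [[-0.064, 0.998, -0.001], [0.998, 0.064, 0.0], [0.001, -0.001, -1.0]]
contact_force: [-0.7, -0.4, -0.5]
width: 0.0168
```

Call:
{"name": "send_rows", "arguments": {"rows": [0,0,0,1,0,0,0,2,0,0,0,3,0,0,0,4,0,0,0,5,0,0,0,6,0,0,0,7,0,0,0,8,0,0,0,9,0,0,0,10,0,0,0,11,0,0,0,12.25]}}

```text
clock: 34.2
position: [0.5168, -0.2469, 0.3035]
tcp_rot: [[0.999, -0.051, -0.001], [-0.051, -0.999, 0.001], [-0.001, -0.0, -1.0]]
contact_force: [0.3, -0.4, -0.6]
width: 0.0168
```

```bash
python3 - <<'E'
from h import *
from plan import POT
c,E,s=wrist();X=s['tcp_rot'];yaw=np.degrees(np.arctan2(X[1,0],X[0,0]));print(s['clock'],s['position'],yaw,s['width'])
old={'A':(46,17),'B':(36,-33),'C':(14,48),'D':(15,5),'E':(-17,-4),'F':(-11.5,-48),'G':(-38.5,32),'H':(-46.5,-15)}
sc=read_camera('scene');top=read_camera('top')
T=np.eye(4);T[:3,:3]=X;T[:3,3]=s['position']
for p in [(.061,0,.130),(0,0,-.031)]:
  P=(T@[*p,1])[:3];print(P,proj(sc,P),proj(top,P),proj(c,P,E))
im=top['image'][:,:,::-1]
def crop(im,x0,y0,w,h,W,H): return cv2.resize(im[y0:y0+h,x0:x0+w],(W,H),interpolation=cv2.INTER_CUBIC)
b=crop(im,318,205,80,90,400,450)
for k,v in old.items():
    P=np.array([POT[0]+v[0]/1000,POT[1]+v[1]/1000,.038]);u=(proj(top,P)-[318,205])*5+2;cv2.drawMarker(b,tuple(int(i) for i in u),(0,0,255),cv2.MARKER_CROSS,12,1);cv2.putText(b,k,tuple(int(i)+6 for i in u),0,.5,(0,255,0),1)
a=crop(sc['image'][:,:,::-1],190,90,150,170,400,453)[:450]
o=np.hstack([b,a]);cv2.imwrite('pics/s2.png',o)
cv2.imwrite('pics/w8.png',c['image'][:,:,::-1])
E
```

```text
34.2 [ 0.5168 -0.2469  0.3035] -2.915370844864986 0.01678570232161491
[ 0.5776 -0.25    0.1735] [213.8955 167.2618] [499.2536 237.7872] [321.2059 149.1633]
[ 0.5169 -0.2469  0.3345] [219.4357 100.9897] [532.7412 257.5574] [319.2781 339.721 ]
```

View pics/s2.png

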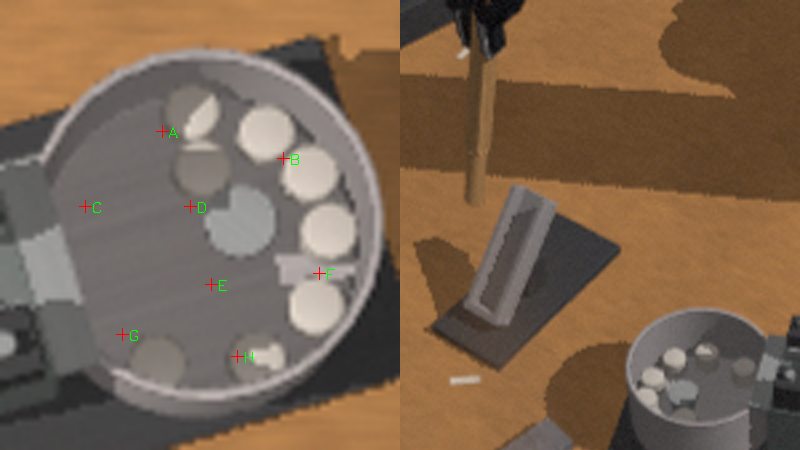

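Eight beads and the bush are in the pot, all well off their old crosses except one near H (258,358), about 8 mm away. The scene shows the foot about 4 px off prediction, so the stick shifted in the grip. I'll measure that numerically by triangulation.

```bash
python3 - <<'E'
from h import *
c,E,s=wrist();top=read_camera('top');sc=read_camera('scene')
im=cv2.imread('pics/w8.png');im7=im;h=cv2.cvtColor(im,cv2.COLOR_BGR2HSV)
for y in range(90,300,14): print(y,' '.join(f'{a:3d}/{b:3d}/{v:3d}' for a,b,v in h[y,290:356:6]))
b=im[:,:,::-1].astype(int)
t=top['image'];ht=cv2.cvtColor(t,cv2.COLOR_RGB2HSV)
print('scene');hs=cv2.cvtColor(sc['image'],cv2.COLOR_RGB2HSV)
for y in range(150,176,3): print(y,' '.join(f'{a:2d}/{b:3d}/{v:3d}' for a,b,v in hs[y,204:234:3]))
E
```

```text
90  15/139/208  14/135/213  14/139/217  15/136/221  15/132/224  15/132/223  14/136/221  15/136/222  16/131/225  15/129/227  15/134/227
104   3/ 25/ 92   7/ 24/ 95  26/ 21/ 97  15/ 21/ 95 176/ 21/ 98   4/ 19/ 93   8/ 11/ 93 176/ 18/100   0/  8/ 92   0/ 15/ 99   9/ 19/ 93
118 174/ 14/ 93  24/ 14/ 90   8/ 21/ 96   7/ 25/ 92 150/  8/ 92   6/ 14/ 93   6/ 14/ 93 174/ 14/ 92  18/ 13/ 96   6/ 13/ 96 170/  8/ 90
132   4/ 19/ 96  23/ 23/ 89  15/ 18/ 83   3/ 18/142   3/ 16/141   5/ 22/138  11/ 15/139   0/ 15/134  13/ 16/141  17/ 24/ 73  17/ 28/ 64
146 174/ 14/ 90 173/ 11/ 89   0/ 12/ 88  11/ 24/119   0/ 19/108 173/ 19/108 176/ 18/ 99 173/ 20/101   4/ 14/150  17/ 30/ 59  10/ 23/ 67
160  10/ 25/ 91  10/ 17/ 90 170/  8/ 94   8/ 19/108  15/113/162  15/123/137  15/124/117  14/111/124  11/ 15/135  15/  9/ 56  15/ 31/ 65
174   6/ 14/ 93  15/ 16/ 96 177/ 18/129 177/ 25/104  15/118/169  17/127/130  15/116/117  14/115/120 178/ 22/141 169/ 31/ 65   9/ 27/ 67
188 176/ 19/ 95   0/ 22/ 94   8/ 15/138 176/ 18/112  15/121/168  15/118/143  14/120/123  14/118/117  15/  7/139   0/ 14/ 73 176/ 27/ 67
202   0/ 17/ 
[... 1270 characters left out ...]
0/124 15/146/122
159 15/147/153 15/146/152 14/144/152 14/143/152 15/129/ 99 14/134/139 15/144/150 15/144/151 15/145/153 14/122/144
162 14/141/152 14/145/155 16/152/154 15/150/148 16/140/102 14/129/140 15/146/155 15/144/149 15/148/152 11/ 20/102
165 14/146/155 14/143/153 15/144/156 14/147/144 14/136/109 15/128/139 15/147/158 14/146/157 14/142/153 10/ 19/118
168 14/145/153 15/152/149 14/144/151 14/144/151 14/148/150 13/141/157 15/145/156 15/149/159 13/ 92/130  0/ 20/127
171 14/145/153 15/145/153 14/142/154 14/141/155 15/149/154 14/148/152 14/142/154 15/145/155  6/ 23/111  8/ 24/117
174 14/148/145 13/141/154 14/147/154 14/147/153 15/140/151 14/144/151 14/146/155 15/124/144  8/ 22/126  4/ 24/ 73
```

```bash
sed -i 's/L=.061/L=.050/' plan.py && python3 - <<'E'
from plan import *
pr=lambda x:print([float(v) for v in x])
s=r.read_state();X=s['tcp_rot'];yaw=np.degrees(np.arctan2(X[1,0],X[0,0]));print(s['clock'],s['position'],yaw)
top=read_camera('top')
for p in [(190,110),(203,168),(267,132),(310,173),(328,230),(316,306),(258,358),(157,360),(240,220)]:
    d=(onz(top,(318+p[0]/5,205+p[1]/5),.038)[:2]-POT)*1000;print(d.round(),np.hypot(*d).round(),np.degrees(np.arctan2(d[1],d[0])).round())
c=s['position'][:2];pr(rows(c,yaw,[(20,35,20)]))
pol=lambda r_,t,y:(r_*np.cos(np.radians(t)),r_*np.sin(np.radians(t)),y)
P=seg((20,35,20),(38,28,20),step=7)+[pol(46,t,max(-4,min(20,t+6))) for t in range(28,-63,-7)]
st=(20,35,20)
for i in range(0,len(P),6):
    ch=P[i:i+6];pr(rows(tcp(st[:2],st[2]),st[2],ch));st=ch[-1]
print(st)
E
```

```text
34.5 [ 0.5168 -0.2471  0.3042] -2.3857685887351554
[54.  5.] 55.0 5.0
[30. -1.] 30.0 -1.0
[ 46. -27.] 53.0 -30.0
[ 29. -45.] 53.0 -57.0
[  6. -52.] 52.0 -84.0
[-26. -47.] 54.0 -119.0
[-48. -24.] 53.0 -153.0
[-49.  17.] 52.0 161.0
[  9. -16.] 18.0 -61.0
[0.38, -8.7, 0.0, -2.8]
[0.16, 0.14, 0.0, -0.0, 0.32, 0.28, 0.0, -0.0, 0.48, 0.42, 0.0, -0.0, 0.49, 0.65, 0.0, 0.0, 0.51, 0.84, 0.0, 0.0, 0.5, 1.03, 0.0, 0.0]
[-0.02, -0.02, 0.0, 0.88, -0.03, -0.04, 0.0, 1.75, -0.05, -0.06, 0.0, 2.62, -0.11, 0.02, 0.0, 3.0, -0.22, 0.17, 0.0, 3.0, -0.35, 0.3, 0.0, 3.0]
[-0.09, 0.17, 0.0, 0.0, -0.19, 0.32, 0.0, 0.0, -0.32, 0.46, 0.0, 0.0, -0.46, 0.58, 0.0, 0.0]
(np.float64(25.722873559654353), np.float64(-38.13572833753192), -4)
```

Call:
{"name": "send_rows", "arguments": {"rows": [0.05,-1.3,0,-0.8,0.1,-2.6,0,-1.6,0.2,-4,0,-2.4,0.25,-5.5,0,-2.8,0.3,-7,0,-2.8,0.38,-8.2,0,-2.8,0.38,-8.7,0,-2.8,0.38,-8.7,0,-2.8,0.38,-8.7,0,-2.8]}}

```text
clock: 35.45
position: [0.54, 0.0125, 0.3044]
tcp_rot: [[0.94, 0.34, -0.0], [0.34, -0.94, -0.0], [-0.0, 0.0, -1.0]]
contact_force: [-0.4, -0.4, -0.7]
width: 0.0174
```

```bash
python3 - <<'E'
from plan import *
s=r.read_state();X=s['tcp_rot'];yaw=np.degrees(np.arctan2(X[1,0],X[0,0]));print(s['clock'],s['position'],yaw,tcp((20,35),20))
E
```

```text
35.45 [0.54   0.0125 0.3044] 19.87388534679586 [0.539  0.0134]
```

Call:
{"name": "send_rows", "arguments": {"rows": [0,0,1,0,0,0,2,0,0,0,3,0,0,0,3.6,0,0,0,4.1,0,0,0,4.5,0,0,0,4.8,0,0,0,4.9,0,0,0,4.9,0]}}

```text
clock: 36.35
position: [0.54, 0.0128, 0.1575]
tcp_rot: [[0.941, 0.339, -0.0], [0.339, -0.941, -0.0], [-0.0, 0.0, -1.0]]
contact_force: [0.5, 0.8, -0.3]
width: 0.0169
```

Call:
{"name": "send_rows", "arguments": {"rows": [0.16,0.14,0,0,0.32,0.28,0,0,0.48,0.42,0,0,0.49,0.65,0,0,0.51,0.84,0,0,0.5,1.03,0,0]}}

```text
clock: 36.95
position: [0.5646, -0.0113, 0.1574]
tcp_rot: [[0.941, 0.339, -0.0], [0.339, -0.941, 0.0], [-0.0, -0.0, -1.0]]
contact_force: [-0.8, 2.3, -0.5]
width: 0.0169
```

Call:
{"name": "send_rows", "arguments": {"rows": [-0.02,-0.02,0,0.88,-0.03,-0.04,0,1.75,-0.05,-0.06,0,2.62,-0.11,0.02,0,3]}}

```text
clock: 37.35
position: [0.5616, -0.0126, 0.1575]
tcp_rot: [[0.997, -0.077, -0.0], [-0.077, -0.997, 0.0], [-0.0, -0.0, -1.0]]
contact_force: [0.0, 0.9, 0.3]
width: 0.0168
```

Call:
{"name": "send_rows", "arguments": {"rows": [-0.11,0.15,0,0,-0.24,0.28,0,0]}}

```text
clock: 37.55
position: [0.5537, -0.0209, 0.1575]
tcp_rot: [[0.997, -0.071, 0.0], [-0.071, -0.997, -0.0], [0.0, 0.0, -1.0]]
contact_force: [0.9, 0.9, -0.4]
width: 0.0169
```

Call:
{"name": "send_rows", "arguments": {"rows": [-0.09,0.17,0,0,-0.19,0.32,0,0]}}

```text
clock: 37.75
position: [0.5467, -0.0287, 0.1574]
tcp_rot: [[0.997, -0.073, -0.001], [-0.073, -0.997, 0.003], [-0.001, -0.003, -1.0]]
contact_force: [-0.2, 14.0, -1.1]
width: 0.017
```

Call:
{"name": "send_rows", "arguments": {"rows": [-0.13,0.14,0,0,-0.27,0.26,0,0]}}

```text
clock: 37.95
position: [0.5373, -0.035, 0.1571]
tcp_rot: [[0.997, -0.073, -0.003], [-0.073, -0.997, 0.004], [-0.003, -0.004, -1.0]]
contact_force: [-1.9, 16.4, -1.0]
width: 0.0167
```

Call:
{"name": "send_rows", "arguments": {"rows": [-0.2,-0.3,0,0,-0.4,-0.6,0,0,-0.6,-0.9,0,0,-0.85,-1.05,0,0,-1.1,-1.2,0,0,-1.35,-1.35,0,0,-1.6,-1.5,0,0,-1.6,-1.5,0,0,-1.3,-1.3,-0.5,0,-1.1,-1.2,-1.5,0,-1.1,-1.2,-3,0,-1.1,-1.2,-4.5,0]}}

```text
clock: 39.15
position: [0.5073, 0.0013, 0.2932]
tcp_rot: [[0.997, -0.073, -0.004], [-0.073, -0.997, 0.0], [-0.004, 0.0, -1.0]]
contact_force: [0.5, 0.4, -0.1]
width: 0.0166
```

```bash
python3 - <<'E'
from plan import *
s=r.read_state();X=s['tcp_rot'];yaw=np.degrees(np.arctan2(X[1,0],X[0,0]));print(s['clock'],s['position'],yaw,s['contact_force'])
print(to((.5193,-.2482,.30)))
E
```

```text
39.15 [0.5073 0.0013 0.2932] -4.202750333372315 [ 0.5288  0.3818 -0.1255]
[ 1.007  8.266 -0.229  0.   ]
```

Call:
{"name": "send_rows", "arguments": {"rows": [0.2,1.3,-0.2,0,0.4,2.6,-0.2,0,0.6,4,-0.2,0,0.8,5.5,-0.2,0,1,7,-0.2,0,1,8,-0.2,0,1,8.27,-0.2,0,1,8.27,-0.2,0]}}

```text
clock: 39.95
position: [0.5195, -0.2487, 0.2977]
tcp_rot: [[0.997, -0.075, -0.002], [-0.075, -0.997, 0.001], [-0.003, -0.001, -1.0]]
contact_force: [0.0, 0.4, -0.3]
width: 0.0168
```

```bash
python3 - <<'E'
from plan import *
c,E,s=wrist();X=s['tcp_rot'];print(s['clock'],s['position'],X)
im=c['image'];h=cv2.cvtColor(im,cv2.COLOR_RGB2HSV)
m=(h[...,1]>75)&(h[...,2]<185)
for y in range(130,182,4): 
    k=np.flatnonzero(m[y,285:360])+285; print(y,(k.min(),k.max(),len(k)) if len(k) else None)
print(h[140:180:4,318])
# beads in the top view: compare with earlier picture of empty spots
top=read_camera('top');g=cv2.cvtColor(top['image'],cv2.COLOR_RGB2GRAY);G=cv2.resize(g[205:295,318:398],None,fx=5,fy=5,interpolation=cv2.INTER_CUBIC)
ci=cv2.HoughCircles(cv2.GaussianBlur(G,(0,0),3),cv2.HOUGH_GRADIENT,1,38,param1=40,param2=11,minRadius=25,maxRadius=36)
if ci is not None:
  for u in ci[0]:
    d=(onz(top,(318+u[0]/5,205+u[1]/5),.038)[:2]-POT)*1000
    if np.hypot(*d)<60: print(d.round(),u.round(),G[int(u[1])-8:int(u[1])+8,int(u[0])-8:int(u[0])+8].mean().round())
cv2.imwrite('pics/t9.png',G)
E
```

```text
39.95 [ 0.5195 -0.2487  0.2977] [[ 0.9972 -0.0749 -0.0025]
 [-0.0749 -0.9972  0.0012]
 [-0.0025 -0.0011 -1.    ]]
130 (np.int64(317), np.int64(328), 12)
134 (np.int64(312), np.int64(332), 21)
138 (np.int64(312), np.int64(333), 22)
142 (np.int64(310), np.int64(334), 24)
146 (np.int64(310), np.int64(334), 24)
150 (np.int64(310), np.int64(334), 24)
154 (np.int64(310), np.int64(359), 27)
158 (np.int64(309), np.int64(359), 26)
162 (np.int64(309), np.int64(359), 27)
166 (np.int64(309), np.int64(359), 27)
170 (np.int64(309), np.int64(359), 29)
174 (np.int64(308), np.int64(359), 31)
178 (np.int64(307), np.int64(359), 32)
[[ 15 122 150]
 [ 15 121 147]
 [ 14 125 145]
 [ 14 120 142]
 [ 15 116 147]
 [ 15 123 143]
 [ 15 127 137]
 [ 17 128 136]
 [ 16 130 120]
 [ 16 125 122]]
[ -6. -52.] [328. 258.  27.] 199.0
[-31. -44.] [308. 318.  30.] 202.0
[ 19. -49.] [320. 198.  28.] 198.0
[-11. -27.] [266. 268.  26.] 200.0
[-51.   5.] [186. 364.  34.] 110.0
```

```bash
python3 - <<'E'
from h import *
for P in [(.5035,-.2471,.298),(.5035,-.2471,.19),(.5035,-.2471,.175)]: print(to(P))
E
```

```text
[-0.549  0.04   0.009  0.   ]
[-0.544  0.043  3.609  0.   ]
[-0.543  0.043  4.109  0.   ]
```

Call:
{"name": "send_rows", "arguments": {"rows": [-0.54,0.04,0,-0.02,-0.54,0.04,0,-0.02,-0.54,0.04,0,-0.02,-0.54,0.04,1,-0.02,-0.54,0.04,2,-0.02,-0.54,0.04,2.8,-0.02,-0.54,0.04,3.3,-0.02,-0.54,0.04,3.6,-0.02,-0.54,0.04,3.8,-0.02,-0.54,0.04,3.95,-0.02], "newtons": 40}}

```text
clock: 41.05
position: [0.5046, -0.248, 0.1801]
tcp_rot: [[0.998, -0.07, 0.001], [-0.07, -0.998, -0.0], [0.001, 0.0, -1.0]]
contact_force: [0.2, -0.5, 0.2]
width: 0.0167
```

Call:
{"name": "send_rows", "arguments": {"rows": [0,0,0.07,0,0,0,0.15,0]}}

```text
clock: 41.25
position: [0.5044, -0.2482, 0.1759]
tcp_rot: [[0.998, -0.07, 0.001], [-0.07, -0.998, -0.001], [0.001, 0.001, -1.0]]
contact_force: [0.4, -0.6, -0.2]
width: 0.017
```

Call:
{"name": "send_rows", "arguments": {"rows": [0,0,0.07,0,0,0,0.1,0]}}

```text
clock: 41.45
position: [0.5041, -0.2481, 0.1726]
tcp_rot: [[0.998, -0.07, 0.0], [-0.07, -0.998, -0.0], [0.0, 0.0, -1.0]]
contact_force: [0.7, -0.1, -0.6]
width: 0.0165
```

Call:
{"name": "send_rows", "arguments": {"rows": [0,-0.03,0.07,0,0,-0.03,0.1,0]}}

```text
clock: 41.65
position: [0.5042, -0.2471, 0.1694]
tcp_rot: [[0.998, -0.07, 0.0], [-0.07, -0.998, -0.0], [0.0, 0.0, -1.0]]
contact_force: [0.3, -0.4, -1.1]
width: 0.0165
```

Call:
{"name": "send_rows", "arguments": {"rows": [0,0,0.07,0,0,0,0.1,0]}}

```text
clock: 41.85
position: [0.5041, -0.2472, 0.1663]
tcp_rot: [[0.998, -0.07, -0.0], [-0.07, -0.998, 0.0], [-0.0, -0.0, -1.0]]
contact_force: [-0.3, 0.3, -1.1]
width: 0.0169
```

Call:
{"name": "send_rows", "arguments": {"rows": [0,0,0.07,0,0,0,0.1,0]}}

```text
clock: 42.05
position: [0.5046, -0.2474, 0.1636]
tcp_rot: [[0.998, -0.07, 0.001], [-0.07, -0.998, -0.001], [0.001, 0.0, -1.0]]
contact_force: [1.3, 0.0, 2.2]
width: 0.017
```

Call:
{"name": "send_rows", "arguments": {"rows": [0,0,0,0,-0.22,0,0.1,0,-0.45,0,0.22,0,-0.66,0,0.34,0,-0.88,0,0.47,0], "newtons": 25}}

```text
clock: 42.55
position: [0.4773, -0.2454, 0.1492]
tcp_rot: [[0.998, -0.07, 0.0], [-0.07, -0.998, -0.0], [0.0, 0.0, -1.0]]
contact_force: [3.1, -0.5, 2.8]
width: 0.017
```

Call:
{"name": "send_rows", "arguments": {"rows": [-0.2,0,0.14,0,-0.41,0,0.29,0,-0.6,0,0.45,0,-0.79,0,0.62,0,-0.94,0,0.75,0]}}

```text
clock: 43.05
position: [0.4499, -0.2437, 0.1272]
tcp_rot: [[0.998, -0.07, 0.002], [-0.07, -0.998, -0.001], [0.002, 0.001, -1.0]]
contact_force: [3.2, 0.4, 12.9]
width: 0.0166
```

```bash
cat > tip.py <<'E'
from h import *
c,E,s=wrist();print(s['clock'],s['position'],s['contact_force'],s['width'])
h=cv2.cvtColor(c['image'],cv2.COLOR_RGB2HSV);m=(h[...,1]>75)&(h[...,2]<215)
for y in range(60,300,12):
    k=np.flatnonzero(m[y,290:356])+290; print(y,(int(k.min()),int(k.max()),len(k)) if len(k) else None,h[y,322])
for q in (0,55,130,210):
    L=.060-q*.7071e-3;P=np.array([.5222+.9975*L,-.2486-.0705*L,.03+q*.7071e-3]); print(q,proj(c,P,E).round(1))
cv2.imwrite('pics/last_w.png',c['image'][:,:,::-1])
E
python3 tip.py
```

```text
43.05 [ 0.4499 -0.2437  0.1272] [ 3.2473  0.3635 12.9301] 0.016589408099070554
60 (306, 339, 34) [ 15 121 167]
72 (306, 339, 34) [ 15 127 159]
84 (305, 339, 35) [ 14 117 176]
96 (304, 340, 37) [ 16 120 161]
108 (304, 341, 38) [ 15 114 166]
120 (304, 341, 38) [ 15 112 161]
132 (303, 341, 39) [ 16 120 161]
144 (303, 342, 40) [ 15 124 161]
156 (303, 342, 40) [ 15 118 168]
168 (303, 342, 40) [ 15 119 167]
180 (302, 343, 42) [ 15 123 166]
192 (302, 343, 42) [ 16 123 168]
204 (302, 343, 41) [ 16 128 163]
216 (301, 343, 43) [ 16 126 166]
228 (301, 344, 44) [ 16 126 160]
240 (301, 344, 44) [ 15 124 164]
252 (301, 345, 45) [ 14 123 170]
264 (300, 345, 46) [ 16 123 166]
276 (291, 345, 55) [ 15 125 124]
288 (299, 347, 49) [ 15 117 124]
0 [320.5  29.7]
55 [320.1  93.5]
130 [319.5 213. ]
210 [318.4 414.3]
```

Call:
{"name": "send_rows", "arguments": {"rows": [0,0,-0.1,0,0.1,0,0,0,0.2,0,0.1,0]}}

```text
clock: 43.4
position: [0.4553, -0.2435, 0.1233]
tcp_rot: [[0.998, -0.07, -0.002], [-0.07, -0.998, 0.001], [-0.002, -0.001, -1.0]]
contact_force: [-1.0, 0.4, -1.0]
width: 0.0172
```

Call:
{"name": "send_rows", "arguments": {"rows": [0.1,0,0.1,0,0.2,0,0.2,0]}}

```text
clock: 43.6
position: [0.4577, -0.2436, 0.12]
tcp_rot: [[0.998, -0.068, -0.009], [-0.068, -0.998, 0.002], [-0.009, -0.001, -1.0]]
contact_force: [-62.5, 1.7, 94.3]
width: 0.0169
```

Call:
{"name": "send_rows", "arguments": {"rows": [-0.1,0,-0.1,0,-0.13,0,-0.13,0]}}

```text
clock: 43.8
position: [0.4575, -0.2439, 0.1219]
tcp_rot: [[0.998, -0.07, -0.0], [-0.07, -0.998, 0.0], [-0.0, 0.0, -1.0]]
contact_force: [-0.4, -0.8, -0.5]
width: 0.0168
```

Force is back to zero and the stick is against the stop. Release and rise.

Call:
{"name": "send_rows", "arguments": {"rows": [0,0,0,0,0,0,0,0,0,0,0,0,0,0,0,0,0,0,0,0], "grip": 45}}

```text
clock: 44.3
position: [0.4578, -0.2439, 0.1217]
tcp_rot: [[0.998, -0.07, -0.0], [-0.07, -0.998, 0.0], [-0.0, -0.0, -1.0]]
contact_force: [-0.7, 0.2, 0.1]
width: 0.0449
```

Call:
{"name": "send_rows", "arguments": {"rows": [0,0,-0.5,0,0,0,-1.5,0,0,0,-3,0,0,0,-4.5,0,0,0,-4.5,0,0,0,-4.5,0]}}

```text
clock: 44.9
position: [0.4579, -0.2439, 0.2574]
tcp_rot: [[0.998, -0.07, 0.001], [-0.07, -0.998, -0.001], [0.002, 0.001, -1.0]]
contact_force: [-0.0, -0.1, -1.2]
width: 0.0447
```

```bash
python3 tip.py | head -3; python3 - <<'E'
from h import *
from plan import POT
c,E,s=wrist();X=s['tcp_rot'];print(X)
h=cv2.cvtColor(c['image'],cv2.COLOR_RGB2HSV)
for q in (0,10,55,130,200,208,214):
    L=.060-q*.7071e-3;P=np.array([.5222+.9975*L,-.2486-.0705*L,.03+q*.7071e-3]);u=proj(c,P,E);row=int(u[1]);k=np.flatnonzero((h[row,int(u[0])-30:int(u[0])+30,1]>75)&(h[row,int(u[0])-30:int(u[0])+30,2]<200))+int(u[0])-30
    print(q,u.round(1),(k.min(),k.max(),len(k)) if len(k) else None)
# compare stick/rest area and pot with the first pictures
for n,b in (('top',(440,222,70,115)),('scene',(195,120,80,110))):
    o=cv2.imread(f'pics/{n}0.png').astype(int);i=read_camera(n)['image'][:,:,::-1].astype(int);x,y,w,hh=b
    d=np.abs(o-i).max(2)[y:y+hh,x:x+w];print(n,'changed px',(d>40).sum(),np.argwhere(d>40).mean(0)+[y,x] if (d>40).any() else '')
    for nm,P in (('plate',(.498,.199,.125)),):
        u=proj(read_camera(n),P).astype(int);dd=np.abs(o-i).max(2)[u[1]-12:u[1]+12,u[0]-12:u[0]+12];print(nm,u,(dd>40).sum())
    for nm,(x,y,w,hh) in {'top':{'jar':(310,140,40,40),'brush':(395,120,50,100),'hammer':(120,245,70,135)},'scene':{'jar':(265,285,35,40),'brush':(180,245,80,60),'hammer':(445,225,50,100)}}[n].items():
        print(nm,(np.abs(o-i).max(2)[y:y+hh,x:x+w]>40).sum())
E
```

```text
44.9 [ 0.4579 -0.2439  0.2574] [-0.0353 -0.0983 -1.2022] 0.044669177361958405
60 (315, 330, 16) [ 16 124 171]
72 (313, 332, 20) [ 14 123 172]
[[ 0.9975 -0.0702 -0.0004]
 [-0.0702 -0.9975  0.0002]
 [-0.0004 -0.0002 -1.    ]]
0 [322.1  73.3] (np.int64(313), np.int64(332), 17)
10 [322.   80.5] (np.int64(313), np.int64(333), 18)
55 [321.9 115.8] (np.int64(312), np.int64(333), 22)
130 [321.7 186.1] (np.int64(312), np.int64(334), 23)
200 [321.5 269. ] (np.int64(311), np.int64(336), 26)
208 [321.4 279.8] (np.int64(311), np.int64(336), 26)
214 [321.4 288.1] (np.int64(334), np.int64(336), 3)
top changed px 753 [296.8805 499.1155]
plate [250 279] 0
jar 0
brush 0
hammer 0
scene changed px 747 [151.0857 226.1245]
plate [389 231] 0
jar 0
brush 0
hammer 0
```

```bash
python3 - <<'E'
from h import *
from plan import POT
top=read_camera('top');g=cv2.cvtColor(top['image'],cv2.COLOR_RGB2GRAY)
o=cv2.imread('pics/top0.png').astype(int);d=(np.abs(o-top['image'][:,:,::-1].astype(int)).max(2)>40)
m=np.zeros_like(d,np.uint8);u=proj(top,np.append(POT,.085)).astype(int);cv2.circle(m,tuple(int(i) for i in u),40,1,-1)
w=d[180:330,235:430]&(m[180:330,235:430]==0);print('changed outside pot',w.sum())
G=cv2.createCLAHE(4,(4,4)).apply(cv2.resize(g[205:295,318:398],None,fx=5,fy=5,interpolation=cv2.INTER_CUBIC))
ci=cv2.HoughCircles(cv2.GaussianBlur(G,(0,0),4),cv2.HOUGH_GRADIENT,1,45,param1=60,param2=8,minRadius=26,maxRadius=36)
old={'A':(46,17),'B':(36,-33),'C':(14,48),'D':(15,5),'E':(-17,-4),'F':(-11.5,-48),'G':(-38.5,32),'H':(-46.5,-15)}
for q in ci[0]:
    e=(onz(top,(318+q[0]/5,205+q[1]/5),.038)[:2]-POT)*1000
    if np.hypot(*e)<60: print(e.round(),{k:int(np.hypot(*(e-v))) for k,v in old.items() if np.hypot(*(e-v))<15})
E
```

```text
changed outside pot 103
[ -6. -50.] {'F': 5}
[ 17. -48.] {}
[-11. -31.] {}
[-53.  23.] {}
[-29. -46.] {}
[-46. -26.] {'H': 11}
[ -7. -13.] {'E': 13}
[-49.   4.] {}
```

```bash
python3 -c "
from cell import r
s=r.read_state();print(s['clock'],s['contact_force'],s['joint_vel'])
print(r.sign_off())"
```

```text
45.25 [-0.98416707 -0.07228959  1.05723773] [ 0.00055692 -0.00435652 -0.00372598 -0.00172026  0.00199773 -0.00027717]
the job is handed in; nothing more can be done
None
```

The job is handed in at 45 s, with the bush dropped, the pot stirred and the stick back in its rest. Three things were not proven: which bead is which, a full count of the beads at the end, and the peak wrist force.

**Ejector:** My first push passed over the push plate without touching it, because the real fingertips sit about 37 mm farther back than described. The second push reached the end stop at 17 N. The bush was seen in the pot, and the plate later looked exactly as in the first pictures.

**Stick:** At 45° the foot cannot get its centre low enough over the floor. I pivoted it to about 20° against the rest's stop before lifting it. It touched the floor with up to about 24 N.

**Stirring:** I stirred three times because the stick had swung a few degrees in the grip. After the second stir eight beads and the bush were seen in the pot. All but one were about 12 mm or more from every starting place.

**Last checks:**
- **Stick:** it is released and lies on the expected 45° line, with its handle end where it should be.
- **Bystanders:** the brush, hammer and jar are unchanged in both cameras.
- **Around the pot:** 103 pixels changed just outside it. I took this to be the mould where the bush had been, without looking closer.

**Not confirmed or in doubt:**
- **Bead identity:** the beads cannot be told apart, so that the right ones moved is inferred from the order of the pushes. At the end two beads lay near old places (5 and 11 mm), and I think other beads had been pushed there.
- **Bead count:** the final circle detection found only eight round things in the pot, where eight beads and the bush make nine. The shadow there is deep.
- **Wrist force:** seating the stick against the end stop gave a reading of about 113 N, against the 120 N limit. A higher peak between readings cannot be ruled out.

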